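# Set out the basket stall

### The arm

A 6-joint arm with a two-finger parallel gripper is mounted at the origin on the work surface. World frame = base frame: x ahead of the robot, y to its left, z up, the work surface at z = 0. Lengths are in m, angles in rad, forces in N, time in s.
With the tool pointing down it reaches from about 0.25 to 0.775 m from the base axis. Payload 4 kg.
Tool frame: the origin (TCP) lies midway between the tips of the shut fingers; the grasp point (between the pads) lies 19 mm behind it; z points along the fingers, y is the direction in which the jaws open and shut (so a half turn about z gives the same grasp; the last joint's range is limited). The gripper opens to 85 mm and grips with 20 to 120 N. Pads are 22 mm wide; open, the fingers measure 114 mm over their backs; the gripper's body (76 mm by 85 mm) begins 54 mm behind the grasp point. The pads swing forward as they close: fully open they stand 13 mm farther back than shut.
Start: joints at [-1.401, 0.087, 1.371, -0, 1.684, -0.103], TCP at [0.148, -0.53, 0.208] pointing down, gripper open.
Joint ranges: [-3.1, 3.1], [-0.76, 2.03], [0.27, 2.55], [-1.08, 4.22], [0.17, 2.65], [-2.57, 2.57]. Speed limits (rad/s): [2.79, 2.79, 3.14, 3.14, 3.14, 3.14].

### API

Orientations are given as a unit quaternion [w, x, y, z].
In Python, from bench import get_state, grab_frame, hand_in, spot_in, trace gives the robot as it stands.
- The arm moves only by the tool move_arm, never from a script. Its argument "targets" is text: rows parted by semicolons, each of 7 numbers parted by spaces: the opening, from -1 (shut) to 1 (fully open), so that 0 is half open, then the shift along the tool's x, y, z in m, then the turn, a rotation vector about the tool's x, y, z in degrees. A call has 1 to 5 rows; each row is the pose to reach, as a shift and turn from the pose measured when the call began, along the tool's axes at that moment; what a row does not reach only later rows make up. A row lasts 1/8 s, in which the tool goes at most 62.5 mm and 10.7 degrees, less where a joint would pass 70% of its speed; a pose out of reach is approached as far as the arm can. A call with a gripper value outside its range is refused whole. The fingers move at their own pace and stop on an object; "newtons" is the grip in N (left out, the last holds). Time passes only in rows, so rows that repeat a pose let the fingers close. It gives the time, the measured TCP pose, the force and the opening at its end, in the units of the state.
- get_state(): the state, without advancing time (a new reading comes with each control period).
- grab_frame(name): name is "scene" or "top" or "wrist"; returns a dict with "color" (420x560x3 uint8, red, green, blue), "K" (3x3 intrinsics, pixels), "cam_to_world" (4x4, takes a point from camera to world coordinates); the wrist camera has in their place "mount" (4x4, takes a point from camera to tool coordinates, whose origin is the TCP and whose axes are the flange's). Camera axes: x right, y down, z forward; pixel columns grow to the right and rows downward; lengths in m; the calibration is good to about 2 mm. A picture is of the moment at which its call begins: read the wrist's pose just before it. There is no depth.
- hand_in(): hands the job in, once; it reports no verdict.
Trained networks look in a picture, given as the dict that the camera call returned (one of the last four; its "shot" number tells which), for a name from the list of things; names that differ only in an ending like _2 or _b are one class to them, and where a whole thing is asked for, a point or a joint stands for the part that bears it (a point fixed in the world has none). Each returns a list of dicts, best first, with "conf" (0 to 1); they miss things now and then, are a little off and sometimes report something else, mostly with a low value. They report only what shows in the picture. A call takes as long as a camera call.
- spot_in(picture, target): "point" ([column, row] in pixels, amid what is visible of it).
- trace(picture, target): "region" (420x560 bool, what is visible of it) and "point" ([column, row] in pixels, amid what is visible of it).
The state is a dict: "t": time; "joint_pos": joint angles; "joint_velocities": joint speeds; "tau": joint torques, N m; "tcp_pos": TCP position; "ee_rot": TCP orientation; "wrist_force": force on the tool from outside, world axes, zero at the start; "wrist_torque": the same for the moment, N m; "finger_gap": finger opening in m.
Only numpy, scipy, OpenCV 4.12 (cv2) and the standard library are available. Lean on these libraries where they do the work, as an engineer would, in place of code of your own. Each camera call takes 0.05 s, during which the arm holds its last target.

### The job

Some of the tall lidded boxes in the display lane have toppled: stand every one of them upright, lid up, anywhere in the lane, without upsetting the two that still stand at its ends. Also set one small basket upright in the middle of each cork mat, taking them one at a time from the top of the nested stack so that the next never comes up with it, and leave the rest of the stack nested on its stand; do not knock the bowl or the reel of twine away.

Things in the scene. Friction and masses are not known exactly. Their poses are not given: they have to be found in the camera images.
- lane_floor (a point): The display lane: a fixed flat board, 150 mm (its x) by 560 mm (its y, left to right as the robot sees it), floor 12 mm above the table, with a lip 8 mm wide and 12 mm above the floor all round (clear floor 134 x 544 mm). The point is the centre of its floor; z up.
- stand_top (a point): A fixed round dark wooden stand, 90 mm across, 10 mm high (the point: centre of its top), with a ring 36 mm high on it that holds the lowest of six nested baskets. Each collar rests on the rim below (1 to 3 mm of sideways play), so each basket sits 24 mm above the next: a grip reaching over 24 mm below the top rim holds the next one too.
- box1_mid (a point): A tall lidded woven box, 46 x 46 mm square and 92 mm tall, 0.1 to 0.2 kg, with a dark lid and a knob (14 mm across, 8 mm tall, on top of the 92 mm). It starts on its side in the lane, lid to the robot's side (along -x within 0.3 rad). The point is its centre (46 mm up when upright, the knob not counted); its own z points to the lid. May be absent.
- box2_mid (a point): A tall lidded woven box, 46 x 46 mm square and 92 mm tall, 0.1 to 0.2 kg, with a dark lid and a knob (14 mm across, 8 mm tall, on top of the 92 mm). It starts on its side in the lane, lid to the robot's side (along -x within 0.3 rad). The point is its centre (46 mm up when upright, the knob not counted); its own z points to the lid. May be absent.
- box3_mid (a point): A tall lidded woven box, 46 x 46 mm square and 92 mm tall, 0.1 to 0.2 kg, with a dark lid and a knob (14 mm across, 8 mm tall, on top of the 92 mm). It starts on its side in the lane, lid to the robot's side (along -x within 0.3 rad). The point is its centre (46 mm up when upright, the knob not counted); its own z points to the lid. May be absent.
- neighbour1_mid (a point): A box of the same make already standing at an end of the lane; bystander, to be left standing where it is. The point is its centre, 46 mm up.
- neighbour2_mid (a point): A box of the same make already standing at an end of the lane; bystander, to be left standing where it is. The point is its centre, 46 mm up.
- mat1_top (a point): A round cork-topped stone mat, 80 mm across, 8 mm thick, 0.3 kg, loose on the table, empty at the start, between the robot and the lane. The point is the centre of its top. May be absent.
- mat2_top (a point): A round cork-topped stone mat, 80 mm across, 8 mm thick, 0.3 kg, loose on the table, empty at the start, between the robot and the lane. The point is the centre of its top. May be absent.
- mat3_top (a point): A round cork-topped stone mat, 80 mm across, 8 mm thick, 0.3 kg, loose on the table, empty at the start, between the robot and the lane. The point is the centre of its top. May be absent.
- mat4_top (a point): A round cork-topped stone mat, 80 mm across, 8 mm thick, 0.3 kg, loose on the table, empty at the start, between the robot and the lane. The point is the centre of its top. May be absent.
- pot1_mid (a point): Small round woven bamboo basket, 60 mm tall, about 50 g; number 1 from the bottom of the stack. Its upper 24 mm is an upright collar, 62 mm outside, 54 mm mouth (inner floor 40 mm down); under the collar it tapers from 50 mm to a 36 mm foot. The point is its centre, 30 mm above the foot, 30 mm below the rim; z points to the mouth.
- pot2_mid (a point): Small round woven bamboo basket, 60 mm tall, about 50 g; number 2 from the bottom of the stack. Its upper 24 mm is an upright collar, 62 mm outside, 54 mm mouth (inner floor 40 mm down); under the collar it tapers from 50 mm to a 36 mm foot. The point is its centre, 30 mm above the foot, 30 mm below the rim; z points to the mouth.
- pot3_mid (a point): Small round woven bamboo basket, 60 mm tall, about 50 g; number 3 from the bottom of the stack. Its upper 24 mm is an upright collar, 62 mm outside, 54 mm mouth (inner floor 40 mm down); under the collar it tapers from 50 mm to a 36 mm foot. The point is its centre, 30 mm above the foot, 30 mm below the rim; z points to the mouth.
- pot4_mid (a point): Small round woven bamboo basket, 60 mm tall, about 50 g; number 4 from the bottom of the stack. Its upper 24 mm is an upright collar, 62 mm outside, 54 mm mouth (inner floor 40 mm down); under the collar it tapers from 50 mm to a 36 mm foot. The point is its centre, 30 mm above the foot, 30 mm below the rim; z points to the mouth.
- pot5_mid (a point): Small round woven bamboo basket, 60 mm tall, about 50 g; number 5 from the bottom of the stack. Its upper 24 mm is an upright collar, 62 mm outside, 54 mm mouth (inner floor 40 mm down); under the collar it tapers from 50 mm to a 36 mm foot. The point is its centre, 30 mm above the foot, 30 mm below the rim; z points to the mouth.
- pot6_mid (a point): Small round woven bamboo basket, 60 mm tall, about 50 g; number 6 from the bottom of the stack. Its upper 24 mm is an upright collar, 62 mm outside, 54 mm mouth (inner floor 40 mm down); under the collar it tapers from 50 mm to a 36 mm foot. The point is its centre, 30 mm above the foot, 30 mm below the rim; z points to the mouth.
- bowl_mid (a point): A shallow wooden bowl, 110 mm across, 35 mm tall, on the side away from the stack; bystander. The point is its middle.
- twine_mid (a point): A reel of twine, 44 mm across, 36 mm tall, standing to the right of the row of mats; bystander. The point is its middle.

How it is judged:
At the end, for the whole second after the job is handed in: Each box present stands lid up (0.1 rad) on the lane floor, centre within 50 mm of its centre line and 255 mm of its middle; each mat present bears one basket, upright (0.1 rad), within 20 mm of centre; other baskets stay nested at their own height within 15 mm of the stand centre; all at rest (((horizontal distance between pot3_mid and mat1_top below 0.02 m and height (world z) of pot3_mid between 0.0335 and 0.044 m and angle between pot3_mid's own z axis and vertical below 0.1 rad) or (horizontal distance between pot4_mid and mat1_top below 0.02 m and height (world z) of pot4_mid between 0.0335 and 0.044 m and angle between pot4_mid's own z axis and vertical below 0.1 rad) or (horizontal distance between pot5_mid and mat1_top below 0.02 m and height (world z) of pot5_mid between 0.0335 and 0.044 m and angle between pot5_mid's own z axis and vertical below 0.1 rad) or (horizontal distance between pot6_mid and mat1_top below 0.02 m and height (world z) of pot6_mid between 0.0335 and 0.044 m and angle between pot6_mid's own z axis and vertical below 0.1 rad)) and ((horizontal distance between pot3_mid and mat2_top below 0.02 m and height (world z) of pot3_mid between 0.0335 and 0.044 m and angle between pot3_mid's own z axis and vertical below 0.1 rad) or (horizontal distance between pot4_mid and mat2_top below 0.02 m and height (world z) of pot4_mid between 0.0335 and 0.044 m and angle between pot4_mid's own z axis and vertical below 0.1 rad) or (horizontal distance between pot5_mid and mat2_top below 0.02 m and height (world z) of pot5_mid between 0.0335 and 0.044 m and angle between pot5_mid's own z axis and vertical below 0.1 rad) or (horizontal distance between pot6_mid and mat2_top below 0.02 m and height (world z) of pot6_mid between 0.0335 and 0.044 m and angle between pot6_mid's own z axis and vertical below 0.1 rad)) and ((horizontal distance between pot3_mid and mat3_top below 0.02 m and height (world z) of pot3_mid between 0.0335 and 0.044 m and angle between pot3_mid's own z axis and vertical below 0.1 rad) or (horizontal distance between pot4_mid and mat3_top below 0.02 m and height (world z) of pot4_mid between 0.0335 and 0.044 m and angle between pot4_mid's own z axis and vertical below 0.1 rad) or (horizontal distance between pot5_mid and mat3_top below 0.02 m and height (world z) of pot5_mid between 0.0335 and 0.044 m and angle between pot5_mid's own z axis and vertical below 0.1 rad) or (horizontal distance between pot6_mid and mat3_top below 0.02 m and height (world z) of pot6_mid between 0.0335 and 0.044 m and angle between pot6_mid's own z axis and vertical below 0.1 rad)) and ((horizontal distance between pot3_mid and mat4_top below 0.02 m and height (world z) of pot3_mid between 0.0335 and 0.044 m and angle between pot3_mid's own z axis and vertical below 0.1 rad) or (horizontal distance between pot4_mid and mat4_top below 0.02 m and height (world z) of pot4_mid between 0.0335 and 0.044 m and angle between pot4_mid's own z axis and vertical below 0.1 rad) or (horizontal distance between pot5_mid and mat4_top below 0.02 m and height (world z) of pot5_mid between 0.0335 and 0.044 m and angle between pot5_mid's own z axis and vertical below 0.1 rad) or (horizontal distance between pot6_mid and mat4_top below 0.02 m and height (world z) of pot6_mid between 0.0335 and 0.044 m and angle between pot6_mid's own z axis and vertical below 0.1 rad)) and horizontal distance between each of pot1_mid, pot2_mid and stand_top below 0.015 m and height (world z) of pot1_mid between 0.034 and 0.046 m and angle between each of pot1_mid, pot2_mid, box1_mid, box2_mid, box3_mid's own z axis and vertical below 0.1 rad and height (world z) of pot2_mid between 0.058 and 0.07 m and ((horizontal distance between pot3_mid and stand_top below 0.015 m and height (world z) of pot3_mid between 0.082 and 0.094 m and angle between pot3_mid's own z axis and vertical below 0.1 rad) or (height (world z) of pot3_mid between 0.0335 and 0.044 m and angle between pot3_mid's own z axis and vertical below 0.1 rad)) and ((horizontal distance between pot4_mid and stand_top below 0.015 m and height (world z) of pot4_mid between 0.106 and 0.118 m and angle between pot4_mid's own z axis and vertical below 0.1 rad) or (height (world z) of pot4_mid between 0.0335 and 0.044 m and angle between pot4_mid's own z axis and vertical below 0.1 rad)) and ((horizontal distance between pot5_mid and stand_top below 0.015 m and height (world z) of pot5_mid between 0.13 and 0.142 m and angle between pot5_mid's own z axis and vertical below 0.1 rad) or (height (world z) of pot5_mid between 0.0335 and 0.044 m and angle between pot5_mid's own z axis and vertical below 0.1 rad)) and ((horizontal distance between pot6_mid and stand_top below 0.015 m and height (world z) of pot6_mid between 0.154 and 0.166 m and angle between pot6_mid's own z axis and vertical below 0.1 rad) or (height (world z) of pot6_mid between 0.0335 and 0.044 m and angle between pot6_mid's own z axis and vertical below 0.1 rad)) and x of box1_mid in the frame of lane_floor between -0.05 and 0.05 m and y of box1_mid in the frame of lane_floor between -0.255 and 0.255 m and z of box1_mid in the frame of lane_floor between 0.04 and 0.052 m and linear speed of each of box1, box2, box3, pot3, pot4, pot5, pot6 below 0.02 m/s and x of box2_mid in the frame of lane_floor between -0.05 and 0.05 m and y of box2_mid in the frame of lane_floor between -0.255 and 0.255 m and z of box2_mid in the frame of lane_floor between 0.04 and 0.052 m and x of box3_mid in the frame of lane_floor between -0.05 and 0.05 m and y of box3_mid in the frame of lane_floor between -0.255 and 0.255 m and z of box3_mid in the frame of lane_floor between 0.04 and 0.052 m); the robot touches nothing.
It fails at once if two nested baskets are lifted off together ((height (world z) of pot1_mid above 0.06 m and distance between pot2_mid and pot1_mid below 0.034 m) or (height (world z) of pot2_mid above 0.084 m and distance between pot3_mid and pot2_mid below 0.034 m) or (height (world z) of pot3_mid above 0.108 m and distance between pot4_mid and pot3_mid below 0.034 m) or (height (world z) of pot4_mid above 0.132 m and distance between pot5_mid and pot4_mid below 0.034 m) or (height (world z) of pot5_mid above 0.156 m and distance between pot6_mid and pot5_mid below 0.034 m)).
It fails at once if the stack left on the stand is knocked over or off its stand (angle between pot1_mid's own z axis and vertical above 0.4 rad or horizontal distance between pot1_mid and stand_top above 0.03 m).
It fails at once if a standing neighbour box is knocked over or pushed away (angle between any of neighbour1_mid, neighbour2_mid's own z axis and vertical above 0.5 rad or distance of any of neighbour1_mid, neighbour2_mid from where it was at the start of the episode above 0.06 m).
It fails at once if the wooden bowl or the reel of twine is knocked away (distance of any of bowl_mid, twine_mid from where it was at the start of the episode above 0.05 m).
Of box1, box2, box3 only 2 to 3 are there at a start; the rules pass over those that are not, and their reading is None.
Of mat1, mat2, mat3, mat4 only 3 to 4 are there at a start; the rules pass over those that are not, and their reading is None.
At some moment in a run one of box1, box2, box3 may be knocked a few centimetres aside while the robot is not near it.
Once in a run the grip may slacken for a moment while it holds something.
It also fails if it takes over 210 s, if anything falls off the work surface, if the arm or the gripper's body presses on something with over 40 N, if the wrist force passes 120 N, or if a joint passes its speed limit or range.

## Working session

There is one attempt and no reset: what is moved stays moved. The work goes in short steps, Python scripts to look and compute and a tool call to move; the robot and the scene stay as the last step left them, time stands still between calls to the robot, and variables do not carry over. Pictures are saved under pics/ and viewed, and the job is handed in when it is done.

Besides the shell and the picture viewer there is one more tool, called after ">>>" as a command line: name --argument value ..., lists and objects as JSON in quotes. move_arm: Moves the arm, as the interface text tells. Its arguments: {"type":"object","properties":{"targets":{"type":"string"},"newtons":{"type":"number"}},"required":["targets"]}

```bash
ls; mkdir -p pics
python3 - <<'E'
from bench import *
import cv2,numpy as np
s=get_state(); print(s)
for n in ["scene","top","wrist"]:
    f=grab_frame(n); cv2.imwrite(f"pics/a_{n}.png",f["color"][:,:,::-1]); print(n,f["K"],f.get("cam_to_world"),f.get("mount"),f["shot"])
E
```

```text
pics
{'t': 0.0, 'joint_pos': array([-1.40114723e+00,  8.79869568e-02,  1.37229494e+00, -4.49890586e-06,
        1.68357647e+00, -1.03098794e-01]), 'joint_velocities': array([-1.97948426e-05,  6.89086218e-04,  1.05588594e-03, -1.11915436e-03,
       -1.11576764e-04, -5.91076172e-04]), 'tau': array([ 1.11849469e-03, -3.51866555e+01, -3.13266742e+01, -1.10841222e-04,
        1.08547541e-02, -2.63712998e-06]), 'tcp_pos': array([ 0.14805909, -0.52912211,  0.20690107]), 'ee_rot': array([-1.13215438e-03,  9.90714875e-01,  1.35951290e-01, -3.99232018e-05]), 'wrist_force': array([ 0.22220706, -0.51476599,  0.70779845]), 'wrist_torque': array([-0.03755702, -0.00119397,  0.01807201]), 'finger_gap': 0.08535303681731811}
scene [[435.14323543   0.         280.18479193]
 [  0.         435.14323543 207.1839014 ]
 [  0.           0.           1.        ]] [[ 0.10160633  0.58828863 -0.80224226  1.36887899]
 [ 0.994713   -0.07216112  0.07306717 -0.05597746]
 [-0.01490612 -0.80542489 -0.59251038  0.74841031]
 [ 0.          0.          0.          1.        ]] None 1
top [[514.30365887   0.         278.60078138]
 [  0.         514.30365887 205.26800099]
 [  0.           0.           1.        ]] [[-0.01822903 -0.99714032  0.07334083  0.46140906]
 [-0.99981774  0.01776339 -0.00699622 -0.00325189]
 [ 0.00567343 -0.073455   -0.9972824   1.51764465]
 [ 0.          0.          0.          1.        ]] None 2
wrist [[289.48791348   0.         277.55230635]
 [  0.         289.48791348 208.82615069]
 [  0.           0.           1.        ]] None [[-5.83554832e-05 -9.54268842e-01 -2.98949784e-01  7.69809650e-02]
 [ 9.99999905e-01 -1.84683770e-04  3.94322044e-04  7.53005392e-04]
 [-4.31500413e-04 -2.98949732e-01  9.54268763e-01 -1.64563991e-01]
 [ 0.00000000e+00  0.00000000e+00  0.00000000e+00  1.00000000e+00]] 3
```

View pics/a_scene.png

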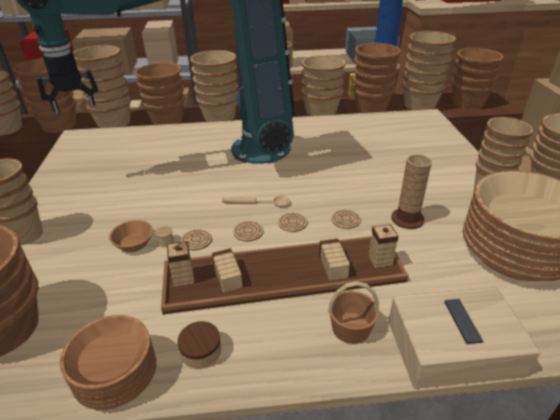

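View pics/a_top.png

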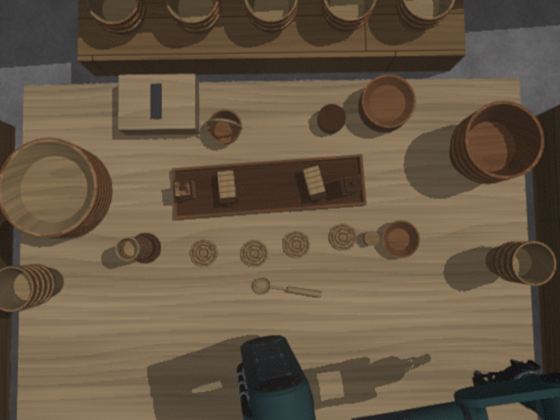

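Top view: two toppled boxes at (227,187) and (315,181), neighbours at (183,189) and (349,185), four mats at row ~245, the stack at (130,248), twine (370,239), bowl (401,239). Next I measure them.

```bash
cat > h.py <<'E'
from bench import *
import cv2,numpy as np
from scipy.spatial.transform import Rotation as R
def q2R(q): return R.from_quat([q[1],q[2],q[3],q[0]]).as_matrix()
def camT(f,s=None):
    if f.get("cam_to_world") is not None: return f["cam_to_world"]
    T=np.eye(4);T[:3,:3]=q2R(s["ee_rot"]);T[:3,3]=s["tcp_pos"]; return T@f["mount"]
def ray(f,px,s=None):
    T=camT(f,s); d=np.linalg.inv(f["K"])@np.array([px[0],px[1],1.]); return T[:3,3],T[:3,:3]@d
def onz(f,px,z,s=None):
    o,d=ray(f,px,s); return o+d*(z-o[2])/d[2]
def proj(f,p,s=None):
    T=np.linalg.inv(camT(f,s)); c=T[:3,:3]@np.array(p)+T[:3,3]; u=f["K"]@c; return u[:2]/u[2]
def rel(p,yaw=None):
    """tool-frame shift & turn from the present pose to TCP world p with tool down; yaw = angle of the tool x axis"""
    s=get_state(); M=q2R(s["ee_rot"]); d=M.T@(np.array(p)-s["tcp_pos"])
    return np.round(d,4)
def go(p,Rt):
    s=get_state(); M=q2R(s["ee_rot"]); d=M.T@(np.array(p)-s["tcp_pos"])
    rv=R.from_matrix(M.T@Rt).as_rotvec(degrees=True)
    print("shift",np.round(d,4),"turn",np.round(rv,2)); return d,rv
def down(yaw):
    """tool z down, tool x at angle yaw (world)"""
    c,s=np.cos(yaw),np.sin(yaw); x=np.array([c,s,0]);z=np.array([0,0,-1.]);y=np.cross(z,x); return np.c_[x,y,z]
E
python3 - <<'E'
from h import *
s=get_state();print(q2R(s["ee_rot"]).round(3))
for cam in ["top","scene"]:
    f=grab_frame(cam)
    for t,z in [("mat1_top",.008),("twine_mid",.018),("bowl_mid",.0175),("box1_mid",.035),("neighbour1_mid",.058),("pot6_mid",.17)]:
        for d in spot_in(f,t)[:6]: print(cam,t,np.round(d["point"]),round(d["conf"],2),onz(f,d["point"],z).round(3))
E
```

```text
[[ 0.963  0.269 -0.   ]
 [ 0.269 -0.963  0.002]
 [ 0.    -0.002 -1.   ]]
top mat1_top [343. 237.] 0.66 [ 0.475 -0.2    0.008]
top mat1_top [140. 247.] 0.15 [0.457 0.393 0.008]
top twine_mid [373. 239.] 0.67 [ 0.469 -0.286  0.018]
top bowl_mid [351. 181.] 0.72 [ 0.64  -0.227  0.018]
top bowl_mid [398. 240.] 0.68 [ 0.464 -0.358  0.018]
top box1_mid [314. 184.] 0.75 [ 0.632 -0.117  0.035]
top neighbour1_mid [353. 182.] 0.94 [ 0.632 -0.227  0.058]
top pot6_mid [128. 248.] 0.6 [0.455 0.381 0.17 ]
scene mat1_top [194. 240.] 0.8 [ 0.481 -0.202  0.008]
scene twine_mid [163. 237.] 0.77 [ 0.474 -0.283  0.018]
scene twine_mid [383. 243.] 0.38 [0.564 0.277 0.018]
scene bowl_mid [132. 236.] 0.69 [ 0.458 -0.364  0.017]
scene bowl_mid [415. 186.] 0.34 [0.32  0.449 0.017]
scene box1_mid [228. 268.] 0.63 [ 0.627 -0.114  0.035]
scene neighbour1_mid [184. 266.] 0.78 [ 0.632 -0.211  0.058]
scene neighbour1_mid [295. 223.] 0.73 [0.507 0.06  0.058]
scene pot6_mid [423. 163.] 0.58 [0.439 0.4   0.17 ]
scene pot6_mid [292. 222.] 0.32 [0.641 0.036 0.17 ]
```

Run:
```python
from h import *
f=grab_frame("top")
T=[("mat%d_top"%i,.008) for i in (1,2,3,4)]+[("box%d_mid"%i,.058) for i in(1,2,3)]+[("neighbour%d_mid"%i,.104) for i in(1,2)]+[("pot6_mid",.19),("twine_mid",.036)]
acc=f["color"].copy()
for t,z in T:
    for d in trace(f,t)[:5]:
        m=d["region"].astype(np.uint8); c=cv2.findContours(m,0,2)[0]
        cv2.drawContours(acc,c,-1,(0,255,0),1)
        c=max(c,key=cv2.contourArea); r=cv2.minAreaRect(c)
        print(t,np.round(d["point"]),round(d["conf"],2),int(m.sum()),onz(f,d["point"],z).round(3),"rect",np.round(r[0],1),np.round(r[1],1),round(r[2],1))
cv2.imwrite("pics/tr.png",cv2.resize(acc[140:290,100:430],None,fx=2.4,fy=2.4,interpolation=cv2.INTER_CUBIC)[:,:,::-1])
```

```text
mat1_top [343. 236.] 0.68 588 [ 0.479 -0.202  0.008] rect [342.8 236.8] [26.2 25.5] 45.0
mat1_top [226. 188.] 0.62 576 [0.627 0.14  0.008] rect [226.8 188.5] [35.2 17.2] 84.8
mat1_top [182. 190.] 0.38 427 [0.623 0.269 0.008] rect [184. 189.] [20. 22.] 90.0
mat2_top [296. 243.] 0.82 526 [ 0.461 -0.061  0.008] rect [296.5 244. ] [24. 25.] 90.0
mat2_top [149. 252.] 0.62 3 [0.444 0.367 0.008] rect [149. 248.] [2. 0.] -90.0
mat3_top [255. 254.] 0.76 572 [0.431 0.059 0.008] rect [254. 253.] [26. 26.] 90.0
mat4_top [205. 253.] 0.55 578 [0.435 0.205 0.008] rect [203. 253.] [26. 26.] 90.0
box1_mid [313. 184.] 0.83 577 [ 0.627 -0.112  0.058] rect [314.1 184.4] [34.7 17.9] 76.0
box3_mid [225. 188.] 0.71 575 [0.62  0.138 0.058] rect [226.6 188.5] [35.2 17.2] 84.3
box3_mid [182. 190.] 0.34 424 [0.618 0.26  0.058] rect [184. 189.] [20. 22.] 90.0
neighbour1_mid [352. 184.] 0.65 368 [ 0.621 -0.218  0.104] rect [350.6 184.5] [18.3 21.3] 83.7
neighbour2_mid [182. 190.] 0.91 405 [0.611 0.252 0.104] rect [184.2 189.1] [19.8 21.4] 84.3
pot6_mid [130. 248.] 0.72 451 [0.456 0.372 0.19 ] rect [128. 248.] [21.5 25. ] 63.4
```

View pics/tr.png

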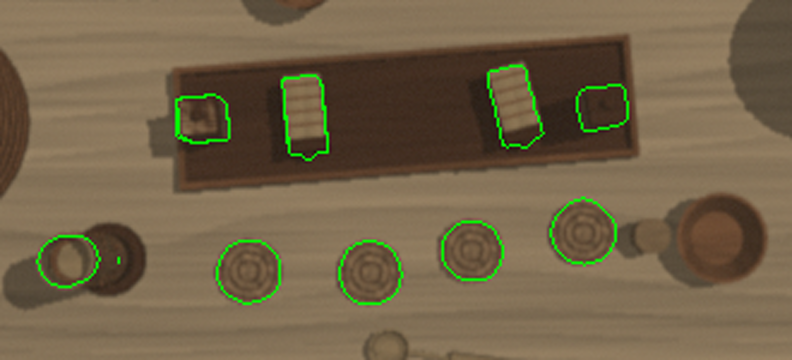

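Four mats, two toppled boxes and the stack are all confirmed. I'll refine the positions using the outlines and plan the first move.

Run:
```python
from h import *
f=grab_frame("top")
for n,p,z in [("m1",(342.8,236.8),.008),("m2",(296.5,244),.008),("m3",(254,253),.008),("m4",(203,253),.008),("stack",(128,248),.19),("standtop",(142,248),.01)]: print(n,onz(f,p,z).round(4))
print(onz(f,(128,248),.2))
go([.455,.375,.32],down(np.pi/2))
```

```text
m1 [ 0.4764 -0.2004  0.008 ]
m2 [ 0.4578 -0.0642  0.008 ]
m3 [0.4339 0.0606 0.008 ]
m4 [0.4366 0.2095 0.008 ]
stack [0.4559 0.3762 0.19  ]
standtop [0.4544 0.3869 0.01  ]
[0.45594108 0.37334217 0.2       ]
shift [ 0.5392 -0.7886 -0.1119] turn [  0.     0.   -74.37]
```

>>> move_arm --targets "1 0 0 -0.06 0 0 -10; 1 0.04 -0.06 -0.1 0 0 -20; 1 0.08 -0.12 -0.112 0 0 -30; 1 0.12 -0.175 -0.112 0 0 -40; 1 0.16 -0.23 -0.112 0 0 -50"

```text
t: 2.12
tcp_pos: [0.2269, -0.3009, 0.3199]
ee_rot: [0.001, 0.839, 0.544, 0.0]
wrist_force: [0.5, 0.9, -0.1]
finger_gap: 0.0854
```

Run:
```python
from h import *
s=get_state();print(s["tcp_pos"],s["joint_pos"])
go([.455,.375,.32],down(np.pi/2))
```

```text
[ 0.22688678 -0.30094923  0.31988558] [-1.07598132e+00 -2.95348300e-01  1.49838122e+00  4.97836163e-04
  1.93654603e+00 -6.55353428e-01]
shift [ 0.7102 -0.0677 -0.0009] turn [  0.1    0.07 -24.09]
```

>>> move_arm --targets "1 0.06 0.02 0 0 0 -8; 1 0.12 0.03 0 0 0 -16; 1 0.18 0.03 0 0 0 -24; 1 0.24 0.02 0 0 0 -24; 1 0.30 0.01 0 0 0 -24"

```text
t: 2.75
tcp_pos: [0.3587, -0.0292, 0.3199]
ee_rot: [0.002, 0.708, 0.706, 0.0]
wrist_force: [1.7, -0.7, 0.2]
finger_gap: 0.0857
```

Run:
```python
from h import *
s=get_state();print(s["tcp_pos"],s["joint_pos"])
go([.455,.375,.32],down(np.pi/2))
```

```text
[ 0.35866736 -0.02922918  0.31987065] [-2.38028855e-01 -3.34153799e-01  1.52647687e+00 -1.34593774e-03
  1.94620316e+00 -2.36791846e-01]
shift [ 0.4044  0.0956 -0.0007] turn [ 0.15  0.11 -0.1 ]
```

>>> move_arm --targets "1 0.08 0.02 0 0 0 0; 1 0.16 0.04 0 0 0 0; 1 0.24 0.06 0 0 0 0; 1 0.32 0.08 0 0 0 0; 1 0.375 0.0956 0 0 0 0"

```text
t: 3.38
tcp_pos: [0.4354, 0.2739, 0.3198]
ee_rot: [0.002, 0.708, 0.707, 0.001]
wrist_force: [0.3, -0.2, 0.8]
finger_gap: 0.0857
```

>>> move_arm --targets "1 0.025 0 0 0 0 0;1 0.025 0 0 0 0 0;1 0.025 0 0 0 0 0"

```text
t: 3.75
tcp_pos: [0.4354, 0.2984, 0.3199]
ee_rot: [0.002, 0.708, 0.707, 0.001]
wrist_force: [0.2, -0.6, -0.5]
finger_gap: 0.0854
```

Run:
```python
from h import *
s=get_state();print(s["tcp_pos"],s["joint_pos"])
f=grab_frame("wrist");im=f["color"].copy()
for z in (.19,):
  for d in trace(f,"pot6_mid")[:4]:
    m=d["region"].astype(np.uint8);c=max(cv2.findContours(m,0,2)[0],key=cv2.contourArea)
    cv2.drawContours(im,[c],-1,(0,255,0),1); e=cv2.fitEllipse(c); print(d["conf"],d["point"],e,onz(f,e[0],z,s),onz(f,d["point"],z,s))
for a in np.linspace(0,6.28,40):
    p=proj(f,[.456+.031*np.cos(a),.376+.031*np.sin(a),.19],s); cv2.circle(im,(int(p[0]),int(p[1])),1,(255,0,0),-1)
cv2.imwrite("pics/w1.png",im[:,:,::-1])
```

```text
[0.43542699 0.29836957 0.31987471] [ 0.4959794   0.04156092  1.19929794 -0.00424837  1.89834973  0.49620108]
0.64 [297.8, 111.1] ((297.1097412109375, 111.38922119140625), (64.1996841430664, 66.66732788085938), 176.29592895507812) [0.45570298 0.3799583  0.19      ] [0.45636326 0.38022141 0.19      ]
0.43 [396.7, 201.4] ((400.2524108886719, 202.35690307617188), (43.640403747558594, 63.55975341796875), 114.32366943359375) [0.56680949 0.28834964 0.19      ] [0.5629071  0.28941592 0.19      ]
```

View pics/w1.png

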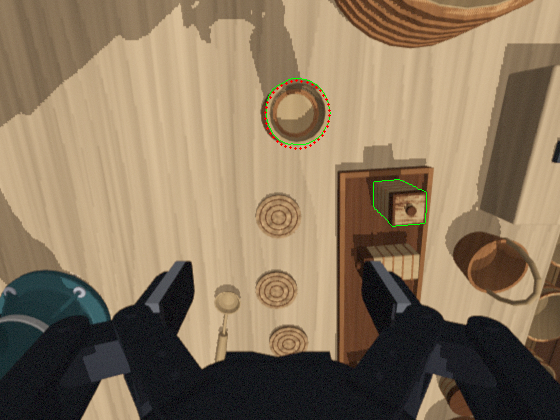

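The stack rim is at pixel (297,111), within 2–4 mm of the top-view estimate. I'll also cross-check the mats in this view.

Run:
```python
from h import *
s=get_state()
f=grab_frame("wrist")
for t in ["mat1_top","mat2_top","mat3_top","mat4_top"]:
  for d in trace(f,t)[:4]:
    m=d["region"].astype(np.uint8);c=max(cv2.findContours(m,0,2)[0],key=cv2.contourArea)
    if len(c)>5: e=cv2.fitEllipse(c); print(t,d["conf"],np.round(e[0]),np.round(e[1]),onz(f,e[0],.008,s).round(4))
go([.456,.379,.24],down(np.pi/2))
```

```text
mat2_top 0.81 [287. 340.] [30. 39.] [ 0.4568 -0.0545  0.008 ]
mat3_top 0.78 [277. 289.] [36. 40.] [0.4354 0.0647 0.008 ]
mat3_top 0.48 [278. 215.] [43. 45.] [0.4381 0.2115 0.008 ]
mat4_top 0.61 [278. 216.] [45. 46.] [0.4379 0.2114 0.008 ]
shift [0.0809 0.0199 0.0801] turn [ 0.25  0.09 -0.14]
```

>>> move_arm --targets "1 0.04 0.01 0 0 0 0; 1 0.08 0.02 0.02 0 0 0; 1 0.081 0.02 0.06 0 0 0; 1 0.081 0.02 0.08 0 0 0; 1 0.081 0.02 0.08 0 0 0"

```text
t: 4.72
tcp_pos: [0.4553, 0.3783, 0.2376]
ee_rot: [0.002, 0.708, 0.706, -0.001]
wrist_force: [0.3, 0.0, 0.4]
finger_gap: 0.0857
```

Run:
```python
from h import *
s=get_state();print(s["tcp_pos"])
f=grab_frame("wrist");im=f["color"].copy()
for cx,cy,col in((.456,.379,(255,0,0)),):
 for a in np.linspace(0,6.28,40):
    p=proj(f,[cx+.031*np.cos(a),cy+.031*np.sin(a),.19],s); cv2.circle(im,(int(p[0]),int(p[1])),1,col,-1)
cv2.imwrite("pics/w2.png",im[:,:,::-1])
go([.456,.379,.17],down(np.pi/2))
```

```text
[0.455292   0.37832342 0.23757572]
shift [ 0.0004 -0.0002  0.0697] turn [ 0.19  0.14 -0.16]
```

View pics/w2.png

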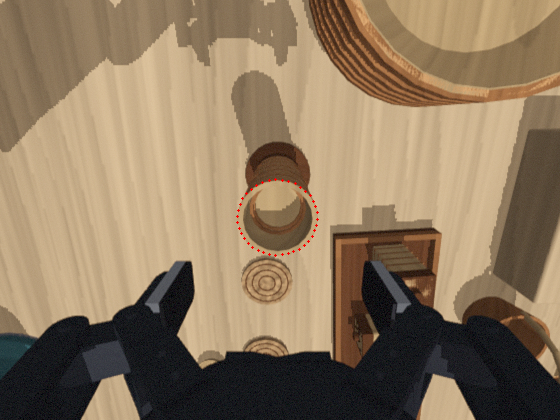

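Projected and seen rim agree to within ~1–2 mm. Descending and gripping.

>>> move_arm --targets "1 0 0 0.03 0 0 0; 1 0 0 0.055 0 0 0; 1 0 0 0.067 0 0 0; 1 0 0 0.067 0 0 0; 1 0 0 0.068 0 0 0"

```text
t: 5.4
tcp_pos: [0.457, 0.3791, 0.1737]
ee_rot: [0.002, 0.708, 0.706, 0.002]
wrist_force: [0.0, 0.7, -0.1]
finger_gap: 0.0852
```

>>> move_arm --targets "-1 0 0 0 0 0 0; -1 0 0 0 0 0 0; -1 0 0 0 0 0 0; -1 0 0 0 0 0 0; -1 0 0 0 0 0 0" --newtons 20

```text
t: 6.02
tcp_pos: [0.457, 0.3791, 0.1736]
ee_rot: [0.002, 0.708, 0.706, 0.002]
wrist_force: [-0.4, -0.1, 0.3]
finger_gap: 0.0
```

Run:
```python
from h import *
s=get_state();print(s["tcp_pos"],s["wrist_force"],s["finger_gap"])
for n in("wrist","scene"):
 f=grab_frame(n);cv2.imwrite(f"pics/g1{n}.png",f["color"][:,:,::-1])
```

```text
[0.45698363 0.3790504  0.17359771] [-0.40625171 -0.12083627  0.29934224] 3.506442402995828e-05
```

View pics/g1wrist.png

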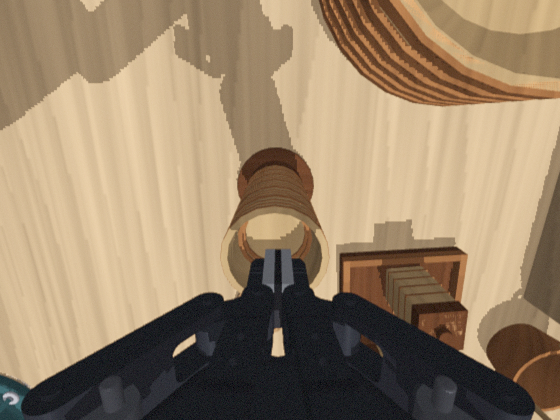

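View pics/g1scene.png

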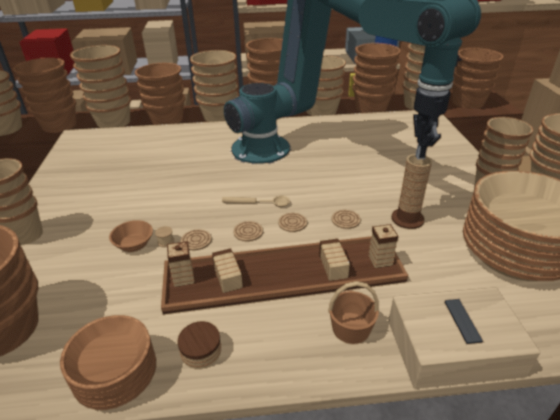

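The fingers closed fully inside/above the mouth, so the grip was too shallow. I'll lift out and calculate where the open tips actually are from the wrist picture.

>>> move_arm --targets "-1 0 0 -0.02 0 0 0; -1 0 0 -0.04 0 0 0; -1 0 0 -0.055 0 0 0; 1 0 0 -0.055 0 0 0; 1 0 0 -0.055 0 0 0"

```text
t: 6.75
tcp_pos: [0.4564, 0.3789, 0.2277]
ee_rot: [0.002, 0.708, 0.706, 0.001]
wrist_force: [-0.2, -0.6, 0.4]
finger_gap: 0.0358
```

>>> move_arm --targets "0.45 0 0 0 0 0 0; 0.45 0 0 0 0 0 0; 0.45 0 0 0 0 0 0; 0.45 0 0 0 0 0 0"

```text
t: 7.25
tcp_pos: [0.4564, 0.3789, 0.2276]
ee_rot: [0.002, 0.708, 0.706, 0.001]
wrist_force: [-1.0, -1.0, 0.5]
finger_gap: 0.062
```

Run:
```python
from h import *
s=get_state();print(s["tcp_pos"],s["finger_gap"])
f=grab_frame("wrist");im=f["color"].copy()
cv2.imwrite("pics/g2.png",cv2.resize(im[180:360,140:420],None,fx=2.8,fy=2.8,interpolation=cv2.INTER_CUBIC)[:,:,::-1])
# pixel of points on inner pad face at half gap, x=±.011
M=np.linalg.inv(f["mount"])
for z in (0,-.005,-.01,-.015,-.02,-.03):
  for x in(-.011,.011):
    c=M@[x,s["finger_gap"]/2,z,1]; u=f["K"]@c[:3]; u=u[:2]/u[2]; print(z,x,u.round(), ((u-[140,180])*2.8).round())
```

```text
[0.45637021 0.3788848  0.22761863] 0.06203891161009447
0 -0.011 [325. 262.] [519. 229.]
0 0.011 [327. 229.] [524. 139.]
-0.005 -0.011 [327. 266.] [523. 240.]
-0.005 0.011 [329. 233.] [528. 147.]
-0.01 -0.011 [328. 270.] [526. 252.]
-0.01 0.011 [330. 236.] [532. 156.]
-0.015 -0.011 [329. 274.] [530. 264.]
-0.015 0.011 [332. 239.] [536. 166.]
-0.02 -0.011 [331. 279.] [535. 276.]
-0.02 0.011 [333. 243.] [541. 176.]
-0.03 -0.011 [334. 289.] [544. 304.]
-0.03 0.011 [337. 251.] [551. 199.]
```

View pics/g2.png

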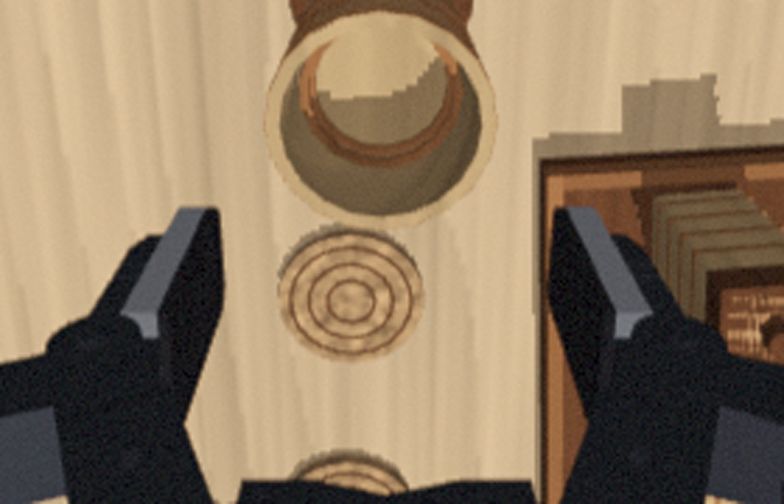

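Run:
```python
from h import *
s=get_state()
f=grab_frame("wrist")
im=f["color"].copy()
def circ(c,r,z,col):
  for a in np.linspace(0,6.28,60):
    p=proj(f,[c[0]+r*np.cos(a),c[1]+r*np.sin(a),z],s)
    if 0<p[0]<559 and 0<p[1]<419: im[int(p[1]),int(p[0])]=col
circ((.456,.379),.031,.19,(255,0,0)); circ((.456,.379),.031,.17,(0,0,255)); circ((.437,.2105),.040,.008,(255,0,0))
circ((.4347,.063),.040,.008,(255,0,0)); circ((.4555,.379),.045,.010,(255,0,0))
cv2.imwrite("pics/g3.png",cv2.resize(im[120:360,140:420],None,fx=2.5,fy=2.5,interpolation=cv2.INTER_NEAREST)[:,:,::-1])
f=grab_frame("scene");im=f["color"].copy();s=None
circ((.456,.379),.031,.19,(255,0,0)); circ((.456,.379),.031,.17,(0,0,255)); circ((.437,.2105),.040,.008,(255,0,0));circ((.4555,.379),.045,.010,(255,0,0))
cv2.imwrite("pics/g4.png",cv2.resize(im[100:260,320:480],None,fx=3.7,fy=3.7,interpolation=cv2.INTER_NEAREST)[:,:,::-1])
```

```text
(no output)
```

View pics/g3.png

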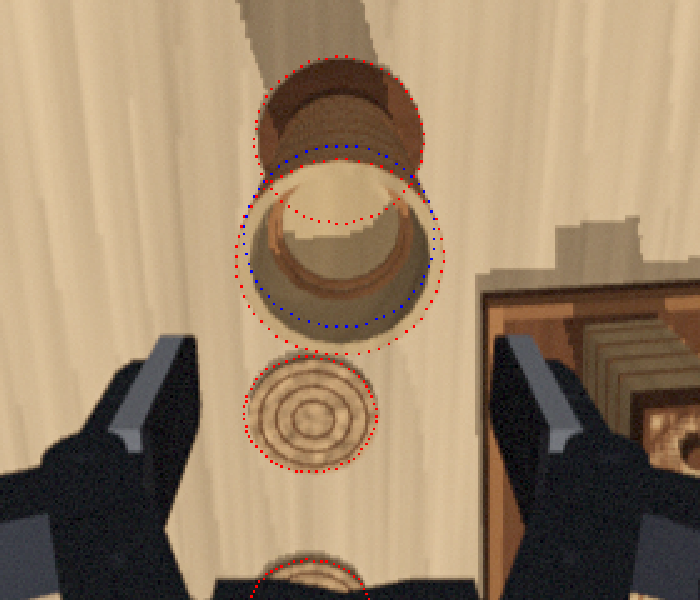

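View pics/g4.png

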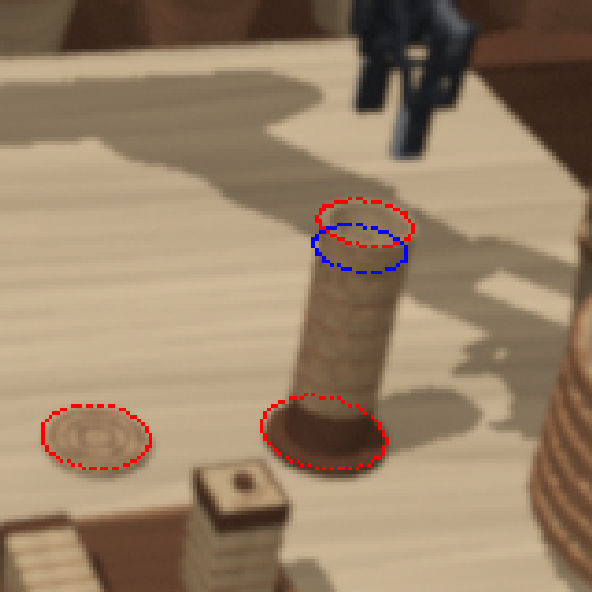

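Run:
```python
from h import *
f=grab_frame("scene")
for px in [(430,141.9),(420,129)]:
  o,d=ray(f,px)
  for x in (.487,.495,.425,.417):
    t=(x-o[0])/d[0]; print(px,(o+d*t).round(4))
```

```text
(430, 141.9) [0.487  0.3835 0.2569]
(430, 141.9) [0.495  0.3795 0.2614]
(430, 141.9) [0.425  0.4144 0.2224]
(430, 141.9) [0.417  0.4184 0.2179]
(420, 129) [0.487  0.3527 0.2924]
(420, 129) [0.495  0.349  0.2966]
(420, 129) [0.425  0.3814 0.2604]
(420, 129) [0.417  0.3852 0.2562]
```

Both cameras show the real tips about 30 mm behind the reported TCP when the gap is 62 mm. I'll lower so the tips sit ~15 mm below the rim (TCP z≈0.145).

>>> move_arm --targets "1 0 0 0 0 0 0; 1 0 0 0 0 0 0; 1 0 0 0.03 0 0 0; 1 0 0 0.06 0 0 0; 1 0 0 0.08 0 0 0"

```text
t: 8.07
tcp_pos: [0.4562, 0.3784, 0.146]
ee_rot: [0.002, 0.708, 0.706, 0.0]
wrist_force: [0.1, 0.2, -0.7]
finger_gap: 0.0854
```

>>> move_arm --targets "1 0 0 0.0 0 0 0; 1 0 0 0.002 0 0 0"

```text
t: 8.32
tcp_pos: [0.4567, 0.3787, 0.145]
ee_rot: [0.002, 0.708, 0.706, 0.001]
wrist_force: [0.4, -0.4, 0.3]
finger_gap: 0.0855
```

Run:
```python
from h import *
s=get_state();print(s["tcp_pos"],s["wrist_force"],s["finger_gap"])
f=grab_frame("scene");cv2.imwrite("pics/g5.png",cv2.resize(f["color"][80:240,340:500],None,fx=3.7,fy=3.7,interpolation=cv2.INTER_CUBIC)[:,:,::-1])
```

```text
[0.45673211 0.37870894 0.14497892] [ 0.42327497 -0.37529949  0.27744391] 0.0854731902966216
```

View pics/g5.png

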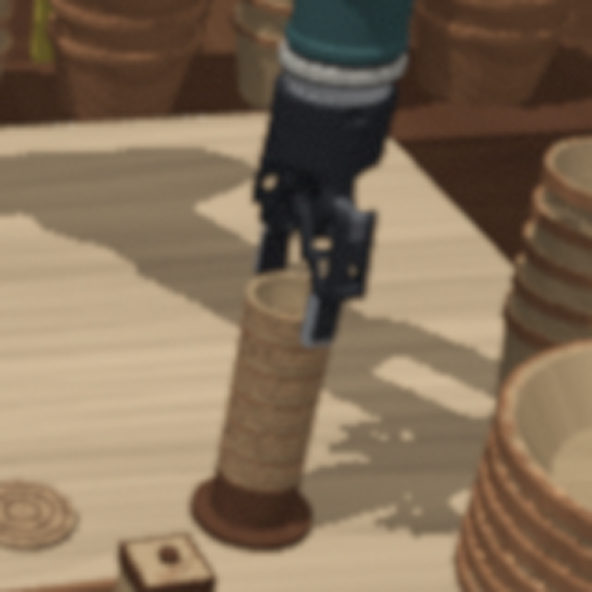

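>>> move_arm --targets "-1 0 0 0 0 0 0; -1 0 0 0 0 0 0; -1 0 0 0 0 0 0; -1 0 0 0 0 0 0; -1 0 0 0 0 0 0" --newtons 25

```text
t: 9.0
tcp_pos: [0.4574, 0.3793, 0.1467]
ee_rot: [0.002, 0.708, 0.706, 0.003]
wrist_force: [-0.6, 0.8, 5.6]
finger_gap: 0.0613
```

Run:
```python
from h import *
s=get_state();print(s["tcp_pos"],s["wrist_force"],s["finger_gap"])
f=grab_frame("scene");cv2.imwrite("pics/g6.png",cv2.resize(f["color"][80:240,340:500],None,fx=3.7,fy=3.7,interpolation=cv2.INTER_CUBIC)[:,:,::-1])
```

```text
[0.45741874 0.3792771  0.14665552] [-0.59725138  0.84362666  5.64527254] 0.061283966620786445
```

View pics/g6.png

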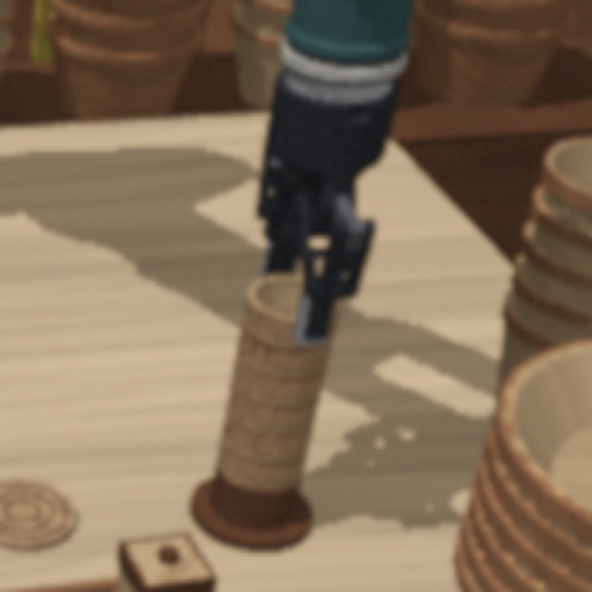

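>>> move_arm --targets "1 0 0 0 0 0 0; 1 0 0 0 0 0 0; 1 0 0 0 0 0 0; 1 0 0 -0.004 0 0 0; 1 0 0 -0.004 0 0 0"

```text
t: 9.68
tcp_pos: [0.4576, 0.3794, 0.1512]
ee_rot: [0.002, 0.708, 0.706, 0.003]
wrist_force: [-0.6, -0.6, 0.2]
finger_gap: 0.0853
```

>>> move_arm --targets "-1 0 0 0 0 0 0; -1 0 0 0 0 0 0; -1 0 0 0 0 0 0; -1 0 0 0 0 0 0; -1 0 0 0 0 0 0"

```text
t: 10.3
tcp_pos: [0.4577, 0.3795, 0.1515]
ee_rot: [0.003, 0.708, 0.706, 0.003]
wrist_force: [-0.4, -0.4, 3.1]
finger_gap: 0.0611
```

>>> move_arm --targets "-1 0 0 -0.003 0 0 0; -1 0 0 -0.007 0 0 0; -1 0 0 -0.011 0 0 0; -1 0 0 -0.013 0 0 0; -1 0 0 -0.013 0 0 0"

```text
t: 10.92
tcp_pos: [0.4578, 0.3796, 0.1648]
ee_rot: [0.003, 0.708, 0.706, 0.004]
wrist_force: [0.3, -0.9, -0.3]
finger_gap: 0.0615
```

Run:
```python
from h import *
s=get_state();print(s["tcp_pos"],s["wrist_force"],s["finger_gap"])
f=grab_frame("scene");cv2.imwrite("pics/g7.png",cv2.resize(f["color"][80:240,340:500],None,fx=3.7,fy=3.7,interpolation=cv2.INTER_CUBIC)[:,:,::-1])
```

```text
[0.45775921 0.37957191 0.16478213] [ 0.32905555 -0.90992162 -0.29377073] 0.061545410502172
```

View pics/g7.png

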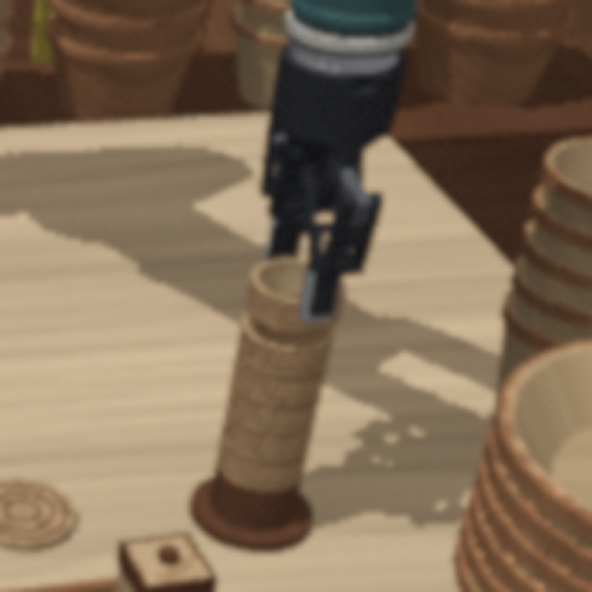

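The seam opened under the top basket only and the next stayed put. Lifting clear.

>>> move_arm --targets "-1 0 0 -0.02 0 0 0; -1 0 0 -0.04 0 0 0; -1 0 0 -0.06 0 0 0; -1 0 0 -0.075 0 0 0; -1 0 0 -0.08 0 0 0" --newtons 40

```text
t: 11.6
tcp_pos: [0.4573, 0.3796, 0.2457]
ee_rot: [0.003, 0.708, 0.706, 0.004]
wrist_force: [0.4, -0.4, -0.3]
finger_gap: 0.0606
```

Run:
```python
from h import *
s=get_state();print(s["tcp_pos"],s["wrist_force"],s["finger_gap"])
f=grab_frame("scene");cv2.imwrite("pics/g8.png",cv2.resize(f["color"][60:240,320:500],None,fx=3.2,fy=3.2,interpolation=cv2.INTER_CUBIC)[:,:,::-1])
go([.477,-.201,.20],down(np.pi/2))
```

```text
[0.45728144 0.37964208 0.2457378 ] [ 0.41898291 -0.441584   -0.26192302] 0.06056199333999758
shift [-0.5807  0.0209  0.0446] turn [ 0.56 -0.13 -0.16]
```

View pics/g8.png

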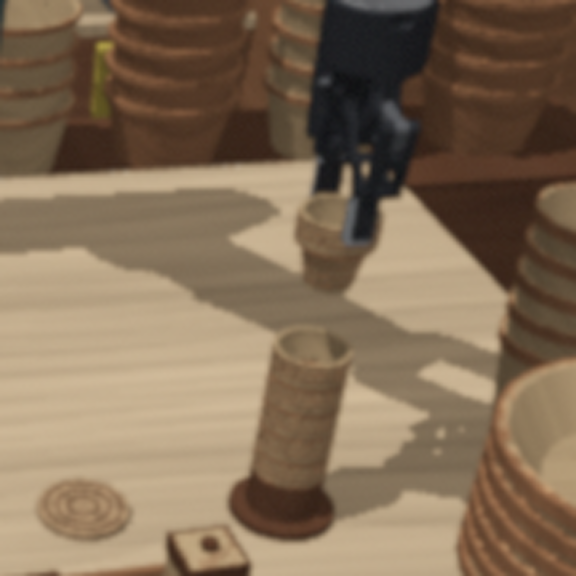

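Only one basket came up. Now carrying it to mat 1 (right end).

>>> move_arm --targets "-1 -0.04 0.001 -0.01 0 0 0; -1 -0.09 0.003 -0.005 0 0 0; -1 -0.145 0.005 0 0 0 0; -1 -0.2 0.007 0 0 0 0; -1 -0.255 0.009 0.005 0 0 0"

```text
t: 12.28
tcp_pos: [0.4652, 0.1229, 0.2394]
ee_rot: [0.003, 0.708, 0.706, 0.004]
wrist_force: [1.4, 0.8, 0.1]
finger_gap: 0.0603
```

>>> move_arm --targets "-1 -0.055 0.002 0 0 0 0; -1 -0.11 0.004 0.005 0 0 0; -1 -0.165 0.007 0.015 0 0 0; -1 -0.22 0.01 0.025 0 0 0; -1 -0.27 0.011 0.035 0 0 0"

```text
t: 12.9
tcp_pos: [0.4753, -0.1488, 0.2027]
ee_rot: [0.002, 0.708, 0.706, 0.004]
wrist_force: [0.4, -0.0, -0.2]
finger_gap: 0.0605
```

Run:
```python
from h import *
s=get_state();print(s["tcp_pos"],s["finger_gap"])
go([.477,-.201,.12],down(np.pi/2))
```

```text
[ 0.47525325 -0.14880861  0.20268464] 0.06047329268579963
shift [-0.0524  0.0012  0.0826] turn [ 0.47 -0.15 -0.18]
```

>>> move_arm --targets "-1 -0.03 0.001 0.02 0.5 0 0; -1 -0.0525 0.001 0.05 0.5 0 0; -1 -0.0525 0.001 0.08 0.5 0 0; -1 -0.0525 0.001 0.1 0.5 0 0; -1 -0.0525 0.001 0.1 0.5 0 0"

```text
t: 13.52
tcp_pos: [0.4749, -0.2001, 0.0995]
ee_rot: [-0.004, 0.708, 0.706, -0.0]
wrist_force: [0.1, 0.7, -0.4]
finger_gap: 0.0603
```

Run:
```python
from h import *
s=get_state();print(s["tcp_pos"],s["finger_gap"])
for n in("scene","wrist"):
 f=grab_frame(n);cv2.imwrite("pics/p1%s.png"%n,(cv2.resize(f["color"][170:290,120:280],None,fx=4,fy=4,interpolation=cv2.INTER_CUBIC) if n=="scene" else f["color"])[:,:,::-1])
go([.477,-.201,.031],down(np.pi/2))
```

```text
[ 0.47490882 -0.20005281  0.09949144] 0.060275397203645005
shift [-0.0002  0.0002  0.0716] turn [-0.05 -0.16 -0.17]
```

View pics/p1scene.png

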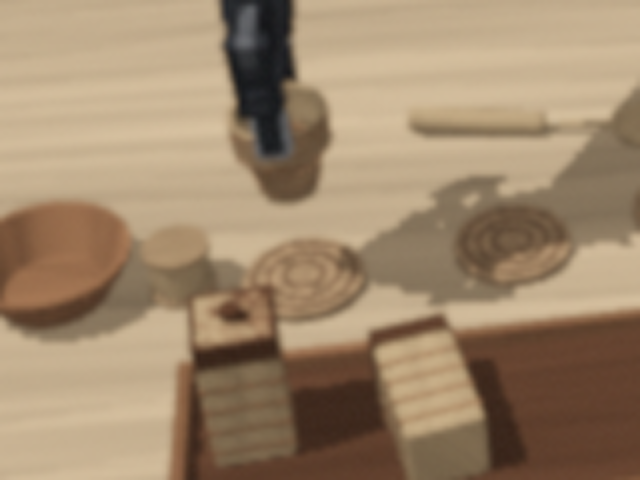

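View pics/p1wrist.png

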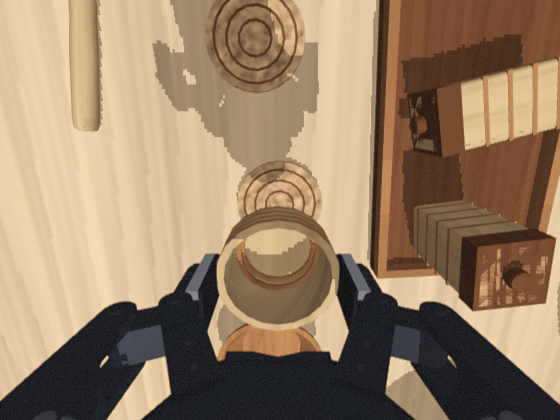

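>>> move_arm --targets "-1 0 0 0.02 0 0 0; -1 0 0 0.04 0 0 0; -1 0 0 0.055 0 0 0; -1 0 0 0.063 0 0 0; -1 0 0 0.066 0 0 0"

```text
t: 14.25
tcp_pos: [0.477, -0.2008, 0.0367]
ee_rot: [-0.001, 0.708, 0.706, 0.001]
wrist_force: [0.2, 0.5, -0.3]
finger_gap: 0.0609
```

>>> move_arm --targets "-1 0 0 0.001 0 0 0; -1 0 0 0.002 0 0 0;-1 0 0 0.002 0 0 0"

```text
t: 14.62
tcp_pos: [0.4772, -0.201, 0.035]
ee_rot: [-0.001, 0.708, 0.706, 0.001]
wrist_force: [0.4, 0.0, -0.7]
finger_gap: 0.0606
```

Run:
```python
from h import *
s=get_state();print(s["tcp_pos"],s["wrist_force"],s["finger_gap"])
for n in("scene",):
 f=grab_frame(n);cv2.imwrite("pics/p2%s.png"%n,(cv2.resize(f["color"][170:290,120:280],None,fx=4,fy=4,interpolation=cv2.INTER_CUBIC) if n=="scene" else f["color"])[:,:,::-1])
```

```text
[ 0.47723165 -0.20095787  0.03503261] [ 0.40188174  0.00478759 -0.69062973] 0.06062512725519877
```

View pics/p2scene.png

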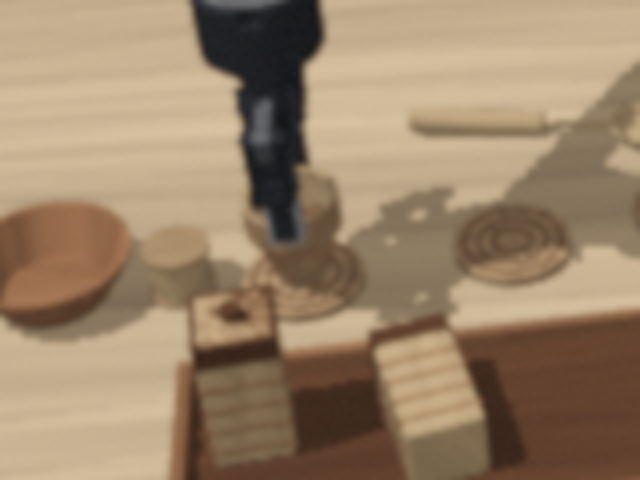

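>>> move_arm --targets "-1 0 0 0.003 0 0 0; -1 0 0 0.0055 0 0 0;-1 0 0 0.0055 0 0 0"

```text
t: 15.05
tcp_pos: [0.4773, -0.201, 0.0298]
ee_rot: [-0.001, 0.708, 0.706, 0.001]
wrist_force: [-1.0, 0.9, 2.5]
finger_gap: 0.0605
```

Contact felt (2.5 N). Releasing.

>>> move_arm --targets "0.6 0 0 0 0 0 0; 1 0 0 0 0 0 0;1 0 0 0 0 0 0;1 0 0 -0.01 0 0 0;1 0 0 -0.04 0 0 0"

```text
t: 15.68
tcp_pos: [0.476, -0.2004, 0.0689]
ee_rot: [-0.003, 0.708, 0.706, 0.0]
wrist_force: [0.0, 1.1, 0.9]
finger_gap: 0.0857
```

>>> move_arm --targets "1 0 0 -0.05 0 0 0;1 0.02 0 -0.1 0 0 0;1 0.06 0 -0.15 0 0 0;1 0.12 0 -0.18 0 0 0;1 0.18 -0.005 -0.19 0 0 0"

```text
t: 16.3
tcp_pos: [0.4733, -0.0243, 0.2624]
ee_rot: [-0.0, 0.709, 0.706, 0.002]
wrist_force: [1.1, -0.2, 0.1]
finger_gap: 0.0851
```

```bash
cat >> h.py <<'E'
def pots(f,zr,s=None,name="pot6_mid"):
    for d in trace(f,name)[:5]:
        m=d["region"].astype(np.uint8);c=max(cv2.findContours(m,0,2)[0],key=cv2.contourArea)
        if len(c)>5:
            e=cv2.fitEllipse(c); print(name,round(d["conf"],2),"ell",np.round(e[0]),np.round(e[1]),onz(f,e[0],zr,s).round(4))
E
python3 - <<'E'
from h import *
s=get_state();print(s["tcp_pos"])
f=grab_frame("top");cv2.imwrite("pics/t2.png",cv2.resize(f["color"][140:290,100:430],None,fx=2.4,fy=2.4,interpolation=cv2.INTER_CUBIC)[:,:,::-1])
pots(f,.068)
go([.457,.379,.24],down(np.pi/2))
E
```

```text
[ 0.47332983 -0.02427929  0.26240855]
pot6_mid 0.65 ell [345. 236.] [21. 22.] [ 0.4766 -0.1993  0.068 ]
pot6_mid 0.33 ell [401. 239.] [37. 37.] [ 0.4665 -0.3554  0.068 ]
shift [ 0.3994 -0.0139  0.0249] turn [ 0.16 -0.33  0.29]
```

View pics/t2.png

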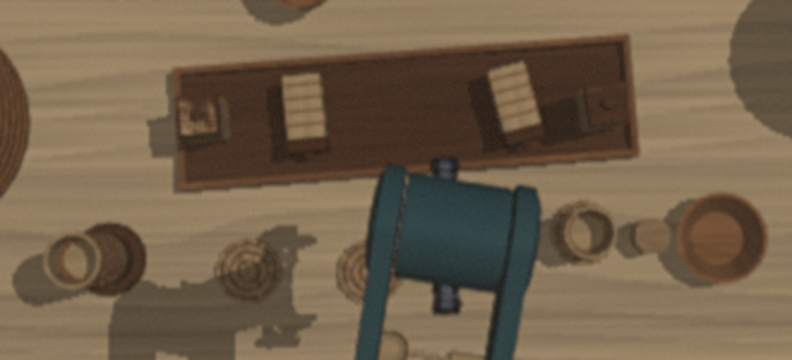

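Basket 1 is centred on mat 1 at pixel (345,236). Back for the next one.

>>> move_arm --targets "1 0.06 -0.002 0 0 0 0;1 0.12 -0.004 0 0 0 0;1 0.18 -0.006 0.005 0 0 0;1 0.24 -0.008 0.01 0 0 0;1 0.3 -0.011 0.015 0 0 0"

```text
t: 17.02
tcp_pos: [0.4605, 0.2808, 0.2495]
ee_rot: [-0.001, 0.706, 0.709, 0.003]
wrist_force: [0.7, 0.2, -0.5]
finger_gap: 0.0854
```

Run:
```python
from h import *
s=get_state();print(s["tcp_pos"])
f=grab_frame("wrist");cv2.imwrite("pics/w5.png",f["color"][:,:,::-1])
pots(f,.166,s)
go([.457,.379,.18],down(np.pi/2))
```

```text
[0.4605159  0.28076359 0.24949301]
pot6_mid 0.45 ell [ 257. -162.] [174. 593.] [0.4471 0.529  0.166 ]
shift [ 0.0946 -0.0009  0.0685] turn [ 0.01 -0.39  0.7 ]
```

>>> move_arm --targets "1 0.05 0 0 0 0 0.7;1 0.0945 0 0.02 0 -0.4 0.7;1 0.097 -0.002 0.06 0 -0.4 0.7;1 0.097 -0.002 0.068 0 -0.4 0.7;1 0.097 -0.002 0.068 0 -0.4 0.7"

```text
t: 17.75
tcp_pos: [0.4564, 0.3801, 0.1808]
ee_rot: [0.0, 0.708, 0.707, -0.0]
wrist_force: [-0.2, 0.2, 0.3]
finger_gap: 0.0852
```

Run:
```python
from h import *
s=get_state();print(s["tcp_pos"])
f=grab_frame("wrist");cv2.imwrite("pics/w6.png",f["color"][:,:,::-1])
go([.457,.379,.1275],down(np.pi/2))
```

```text
[0.45639664 0.38010589 0.18078048]
shift [-0.0016 -0.      0.0546] turn [ 0.11 -0.04 -0.1 ]
```

View pics/w6.png

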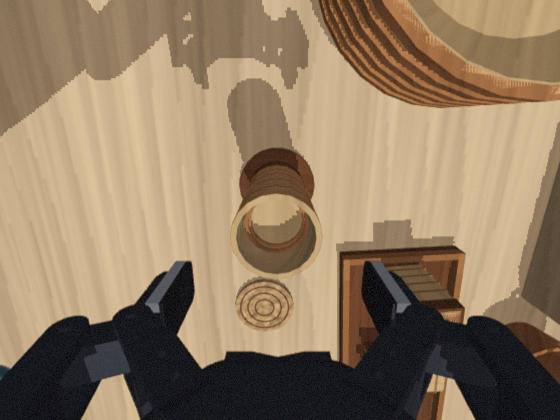

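Rim is centred between the fingers at (276,232). Descending 54 mm and gripping.

>>> move_arm --targets "1 -0.001 0 0.02 0 0 0;1 -0.001 0 0.04 0 0 0;1 -0.001 0 0.053 0 0 0;1 -0.001 0 0.054 0 0 0;1 -0.001 0 0.054 0 0 0"

```text
t: 18.42
tcp_pos: [0.4577, 0.3798, 0.1294]
ee_rot: [0.001, 0.708, 0.706, 0.002]
wrist_force: [-0.3, 0.8, 0.5]
finger_gap: 0.0853
```

>>> move_arm --targets "-1 0 0 0 0 0 0; -1 0 0 0 0 0 0; -1 0 0 0 0 0 0; -1 0 0 0 0 0 0; -1 0 0 0 0 0 0" --newtons 25

```text
t: 19.05
tcp_pos: [0.4582, 0.3803, 0.1309]
ee_rot: [0.001, 0.708, 0.706, 0.003]
wrist_force: [-0.9, -0.6, 5.8]
finger_gap: 0.0612
```

>>> move_arm --targets "-1 0 0 -0.003 0 0 0; -1 0 0 -0.007 0 0 0; -1 0 0 -0.011 0 0 0; -1 0 0 -0.014 0 0 0; -1 0 0 -0.014 0 0 0"

```text
t: 19.68
tcp_pos: [0.4583, 0.3804, 0.1452]
ee_rot: [0.001, 0.708, 0.706, 0.003]
wrist_force: [1.1, -0.5, -0.0]
finger_gap: 0.0614
```

Run:
```python
from h import *
s=get_state();print(s["tcp_pos"],s["wrist_force"],s["finger_gap"])
f=grab_frame("scene");cv2.imwrite("pics/g9.png",cv2.resize(f["color"][80:240,340:500],None,fx=3.7,fy=3.7,interpolation=cv2.INTER_CUBIC)[:,:,::-1])
```

```text
[0.45827037 0.38036446 0.14522535] [ 1.14719005 -0.543079   -0.04341949] 0.06140941784762467
```

View pics/g9.png

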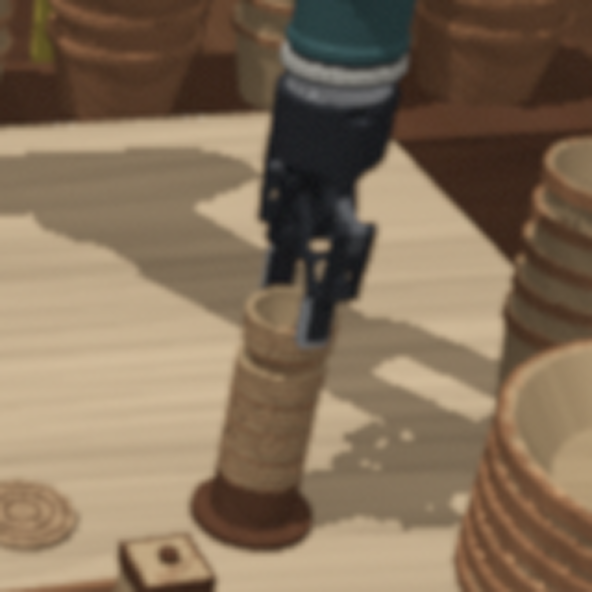

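Only the top basket again. Lift and carry to mat 2.

>>> move_arm --targets "-1 0 0 -0.02 0 0 0; -1 0 0 -0.04 0 0 0; -1 0 0 -0.06 0 0 0; -1 0 0 -0.075 0 0 0; -1 -0.01 0 -0.08 0 0 0" --newtons 40

```text
t: 20.35
tcp_pos: [0.4579, 0.3702, 0.2259]
ee_rot: [0.001, 0.707, 0.707, 0.004]
wrist_force: [0.5, 0.6, 0.4]
finger_gap: 0.0603
```

Run:
```python
from h import *
s=get_state();print(s["tcp_pos"],s["finger_gap"])
go([.4575,-.06,.13],down(np.pi/2))
```

```text
[0.45791889 0.37022459 0.22594471] 0.0603116042448964
shift [-0.4306 -0.0007  0.0941] turn [ 0.41 -0.24 -0.05]
```

>>> move_arm --targets "-1 -0.05 0 0 0 0 0; -1 -0.105 0 0.01 0 0 0; -1 -0.16 0 0.025 0 0 0; -1 -0.215 0 0.045 0 0 0; -1 -0.27 0 0.06 0 0 0"

```text
t: 20.98
tcp_pos: [0.4568, 0.0982, 0.1631]
ee_rot: [0.001, 0.707, 0.707, 0.003]
wrist_force: [1.2, -0.4, -0.5]
finger_gap: 0.0604
```

>>> move_arm --targets "-1 -0.05 0 0.02 0 0 0; -1 -0.1 0 0.03 0 0 0; -1 -0.14 0 0.034 0 0 0; -1 -0.16 0 0.034 0 0 0; -1 -0.16 0 0.034 0 0 0"

```text
t: 21.6
tcp_pos: [0.456, -0.063, 0.1278]
ee_rot: [-0.0, 0.709, 0.706, 0.003]
wrist_force: [-0.5, -0.7, -0.8]
finger_gap: 0.0604
```

Run:
```python
from h import *
s=get_state();print(s["tcp_pos"],s["finger_gap"])
go([.4575,-.06,.032],down(np.pi/2))
```

```text
[ 0.45595073 -0.06299392  0.12776619] 0.060392476925186934
shift [0.0026 0.0012 0.0958] turn [ 0.22 -0.22 -0.24]
```

>>> move_arm --targets "-1 0.002 0.001 0.03 0 0 0; -1 0.002 0.001 0.06 0 0 0; -1 0.002 0.001 0.08 0 0 0; -1 0.002 0.001 0.088 0 0 0; -1 0.002 0.001 0.09 0 0 0"

```text
t: 22.22
tcp_pos: [0.4571, -0.0601, 0.0376]
ee_rot: [-0.0, 0.708, 0.706, 0.003]
wrist_force: [0.9, 0.2, -0.1]
finger_gap: 0.0604
```

>>> move_arm --targets "-1 0 0 0.002 0 0 0; -1 0 0 0.004 0 0 0;-1 0 0 0.005 0 0 0"

```text
t: 22.6
tcp_pos: [0.4575, -0.0601, 0.0332]
ee_rot: [0.0, 0.708, 0.706, 0.003]
wrist_force: [-1.4, 1.0, 5.9]
finger_gap: 0.0601
```

Contact (5.9 N). Release and retreat.

>>> move_arm --targets "0.6 0 0 0 0 0 0; 1 0 0 0 0 0 0;1 0 0 0 0 0 0;1 0 0 -0.01 0 0 0;1 0 0 -0.04 0 0 0"

```text
t: 23.22
tcp_pos: [0.4559, -0.0599, 0.0724]
ee_rot: [-0.002, 0.708, 0.706, 0.002]
wrist_force: [0.5, 0.5, 0.5]
finger_gap: 0.0853
```

>>> move_arm --targets "1 0 0 -0.05 0 0 0;1 0.02 0 -0.1 0 0 0;1 0.07 0 -0.14 0 0 0;1 0.13 0 -0.16 0 0 0;1 0.19 0 -0.16 0 0 0"

```text
t: 23.85
tcp_pos: [0.4577, 0.1309, 0.2372]
ee_rot: [0.0, 0.709, 0.705, 0.005]
wrist_force: [1.0, 0.6, -0.6]
finger_gap: 0.0853
```

Run:
```python
from h import *
s=get_state();print(s["tcp_pos"])
f=grab_frame("scene");cv2.imwrite("pics/s3.png",f["color"][:,:,::-1])
go([.4575,.379,.17],down(np.pi/2))
```

```text
[0.45771328 0.13085352 0.2371987 ]
shift [0.2392 0.0025 0.0691] turn [ 0.22 -0.77  0.29]
```

View pics/s3.png

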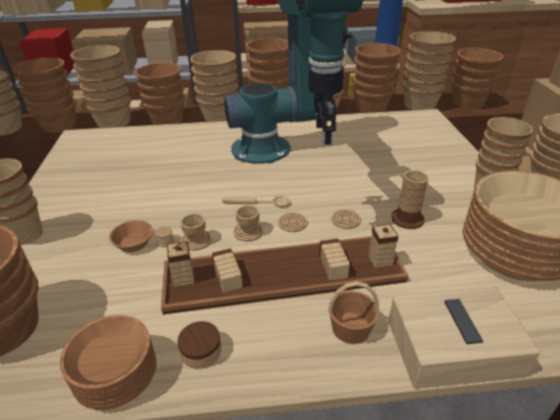

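Baskets stand upright on two mats, at (194,230) and (248,222). Next basket.

>>> move_arm --targets "1 0.06 0 0 0 0 0;1 0.12 0 0 0 -0.4 0;1 0.18 0.001 0.01 0 -0.7 0.3;1 0.239 0.001 0.03 0 -0.7 0.3;1 0.239 0.001 0.07 0 -0.7 0.3"

```text
t: 24.52
tcp_pos: [0.4564, 0.3833, 0.1704]
ee_rot: [0.001, 0.705, 0.709, 0.004]
wrist_force: [-1.1, -0.8, 0.1]
finger_gap: 0.0856
```

>>> move_arm --targets "1 0 0 0 0 0 0;1 0 0 0 0 0 0"

```text
t: 24.78
tcp_pos: [0.4571, 0.3833, 0.1724]
ee_rot: [0.001, 0.705, 0.709, 0.006]
wrist_force: [0.5, 0.9, -0.5]
finger_gap: 0.0852
```

Run:
```python
from h import *
s=get_state();print(s["tcp_pos"])
f=grab_frame("wrist");cv2.imwrite("pics/w7.png",f["color"][:,:,::-1])
go([.4575,.379,.1055],down(np.pi/2))
```

```text
[0.45713206 0.38334218 0.17235952]
shift [-0.0048 -0.0009  0.0677] turn [ 0.63 -0.42  0.24]
```

View pics/w7.png

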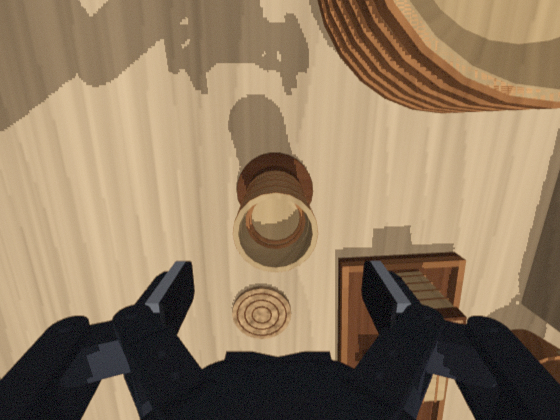

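>>> move_arm --targets "1 -0.004 0 0.02 0.6 -0.4 0;1 -0.005 -0.001 0.04 0.6 -0.4 0;1 -0.005 -0.001 0.06 0.6 -0.4 0;1 -0.005 -0.001 0.066 0.6 -0.4 0;1 -0.005 -0.001 0.067 0.6 -0.4 0"

```text
t: 25.45
tcp_pos: [0.4576, 0.3784, 0.1062]
ee_rot: [0.0, 0.706, 0.708, 0.0]
wrist_force: [-0.0, 0.2, 0.3]
finger_gap: 0.0855
```

>>> move_arm --targets "-1 0 0 0 0 0 0; -1 0 0 0 0 0 0; -1 0 0 0 0 0 0; -1 0 0 0 0 0 0; -1 0 0 0 0 0 0" --newtons 25

```text
t: 26.08
tcp_pos: [0.4582, 0.3788, 0.1076]
ee_rot: [0.0, 0.706, 0.708, 0.001]
wrist_force: [-1.0, -0.3, 5.4]
finger_gap: 0.061
```

>>> move_arm --targets "-1 0 0 -0.003 0 0 0; -1 0 0 -0.007 0 0 0; -1 0 0 -0.011 0 0 0; -1 0 0 -0.014 0 0 0; -1 0 0 -0.014 0 0 0"

```text
t: 26.7
tcp_pos: [0.4583, 0.3789, 0.1219]
ee_rot: [0.0, 0.706, 0.708, 0.002]
wrist_force: [0.1, 1.0, -0.4]
finger_gap: 0.061
```

Run:
```python
from h import *
s=get_state();print(s["tcp_pos"],s["wrist_force"],s["finger_gap"])
f=grab_frame("scene");cv2.imwrite("pics/g10.png",cv2.resize(f["color"][80:240,340:500],None,fx=3.7,fy=3.7,interpolation=cv2.INTER_CUBIC)[:,:,::-1])
```

```text
[0.45828649 0.37890064 0.12187517] [ 0.13464959  0.96466785 -0.37886829] 0.06095051551147344
```

View pics/g10.png

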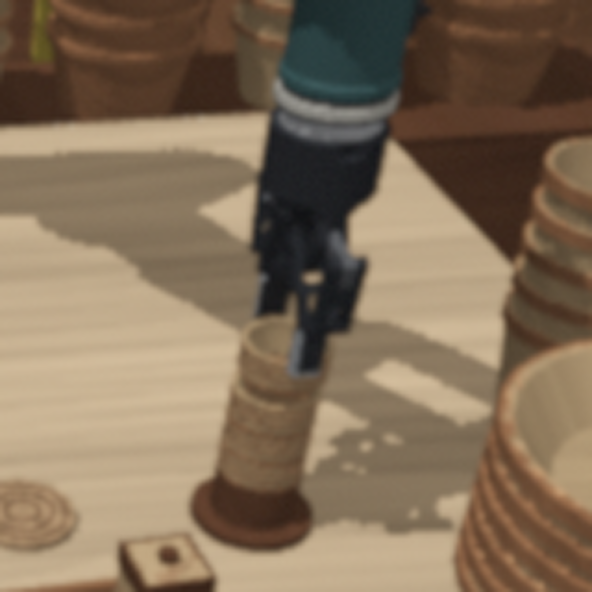

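Clean separation again. Carry to mat 3.

>>> move_arm --targets "-1 0 0 -0.02 0 0 0; -1 0 0 -0.04 0 0 0; -1 0 0 -0.06 0 0 0; -1 0 0 -0.075 0 0 0; -1 -0.01 0 -0.08 0 0 0" --newtons 40

```text
t: 27.38
tcp_pos: [0.4583, 0.3689, 0.2026]
ee_rot: [0.001, 0.706, 0.709, 0.002]
wrist_force: [0.6, -0.0, -1.5]
finger_gap: 0.0603
```

Run:
```python
from h import *
s=get_state();print(s["tcp_pos"],s["finger_gap"])
go([.4347,.063,.13],down(np.pi/2))
```

```text
[0.45825647 0.36889547 0.20262115] 0.06032123074344235
shift [-0.306  -0.0252  0.0718] turn [ 0.23 -0.14  0.26]
```

>>> move_arm --targets "-1 -0.05 -0.004 0 0 0 0; -1 -0.105 -0.009 0.01 0 0 0; -1 -0.16 -0.014 0.02 0 0 0; -1 -0.215 -0.018 0.035 0 0 0; -1 -0.265 -0.022 0.05 0 0 0"

```text
t: 28.0
tcp_pos: [0.4366, 0.1016, 0.1508]
ee_rot: [0.001, 0.706, 0.709, 0.002]
wrist_force: [0.2, 0.1, -0.2]
finger_gap: 0.0606
```

>>> move_arm --targets "-1 -0.025 -0.002 0.01 0 0 0; -1 -0.037 -0.003 0.02 0 0 0; -1 -0.037 -0.003 0.02 0 0 0; -1 -0.037 -0.003 0.02 0 0 0"

```text
t: 28.5
tcp_pos: [0.4341, 0.0655, 0.131]
ee_rot: [0.0, 0.705, 0.709, 0.002]
wrist_force: [0.1, 0.3, -0.5]
finger_gap: 0.0604
```

Run:
```python
from h import *
s=get_state();print(s["tcp_pos"],s["finger_gap"])
go([.4347,.063,.034],down(np.pi/2))
```

```text
[0.43406887 0.06547332 0.13097408] 0.06036999021034816
shift [-0.0027  0.0003  0.097 ] turn [ 0.21 -0.13  0.29]
```

>>> move_arm --targets "-1 -0.0025 0 0.03 0 0 0; -1 -0.0025 0 0.06 0 0 0; -1 -0.0025 0 0.08 0 0 0; -1 -0.0025 0 0.089 0 0 0; -1 -0.0025 0 0.0905 0 0 0"

```text
t: 29.12
tcp_pos: [0.4346, 0.0638, 0.0406]
ee_rot: [0.0, 0.705, 0.709, 0.002]
wrist_force: [-0.8, 0.9, -0.0]
finger_gap: 0.0605
```

>>> move_arm --targets "-1 0 0 0.002 0 0 0; -1 0 0 0.004 0 0 0;-1 0 0 0.005 0 0 0"

```text
t: 29.5
tcp_pos: [0.435, 0.0638, 0.036]
ee_rot: [0.001, 0.705, 0.709, 0.003]
wrist_force: [1.1, -0.1, -0.7]
finger_gap: 0.0604
```

>>> move_arm --targets "-1 0 0 0.002 0 0 0; -1 0 0 0.003 0 0 0;-1 0 0 0.003 0 0 0"

```text
t: 29.88
tcp_pos: [0.4352, 0.0638, 0.0338]
ee_rot: [0.001, 0.705, 0.709, 0.003]
wrist_force: [-2.2, 0.6, 4.8]
finger_gap: 0.0603
```

>>> move_arm --targets "0.6 0 0 0 0 0 0; 1 0 0 0 0 0 0;1 0 0 0 0 0 0;1 0 0 -0.01 0 0 0;1 0 0 -0.04 0 0 0"

```text
t: 30.5
tcp_pos: [0.4335, 0.0637, 0.073]
ee_rot: [-0.001, 0.705, 0.709, 0.001]
wrist_force: [-0.1, -0.0, 0.2]
finger_gap: 0.0852
```

>>> move_arm --targets "1 0 0 -0.05 0 0 0;1 0.02 0 -0.08 0 0 0;1 0.07 0.005 -0.1 0 0 0;1 0.13 0.01 -0.1 0 0 0;1 0.19 0.015 -0.1 0 0 0"

```text
t: 31.12
tcp_pos: [0.4478, 0.2553, 0.1751]
ee_rot: [0.0, 0.705, 0.709, 0.003]
wrist_force: [1.0, -0.2, -0.2]
finger_gap: 0.0853
```

Run:
```python
from h import *
s=get_state();print(s["tcp_pos"])
f=grab_frame("scene");cv2.imwrite("pics/s4.png",cv2.resize(f["color"][150:300,110:440],None,fx=2.4,fy=2.4)[:,:,::-1])
go([.4575,.379,.17],down(np.pi/2))
```

```text
[0.44780605 0.25532353 0.17507274]
shift [0.1162 0.012  0.0054] turn [ 0.12 -0.6   0.7 ]
```

View pics/s4.png

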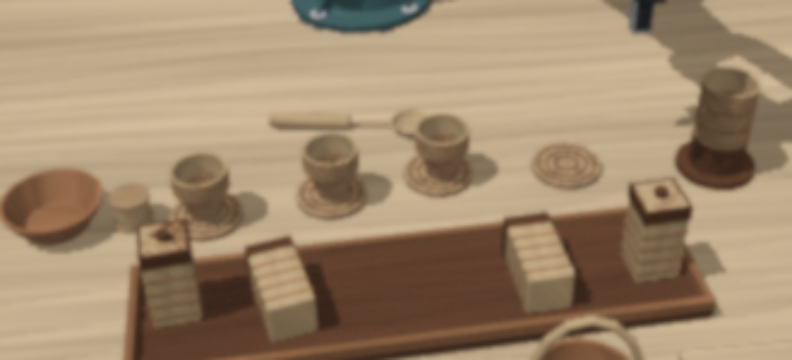

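Three baskets are in place. Last one (pot3, rim 0.118 → TCP z≈0.0825).

>>> move_arm --targets "1 0.05 0.005 0 0 0 0;1 0.1 0.01 0.005 0 -0.5 0.7;1 0.116 0.012 0.02 0 -0.6 0.7;1 0.116 0.012 0.03 0 -0.6 0.7;1 0.116 0.012 0.03 0 -0.6 0.7"

```text
t: 31.8
tcp_pos: [0.457, 0.3772, 0.1438]
ee_rot: [0.001, 0.708, 0.707, -0.001]
wrist_force: [0.5, 0.3, 0.0]
finger_gap: 0.0857
```

Run:
```python
from h import *
s=get_state();print(s["tcp_pos"])
f=grab_frame("wrist");cv2.imwrite("pics/w8.png",f["color"][:,:,::-1])
go([.4575,.379,.0825],down(np.pi/2))
```

```text
[0.45695374 0.37721846 0.14384874]
shift [ 0.0017 -0.      0.0624] turn [ 0.05  0.08 -0.09]
```

View pics/w8.png

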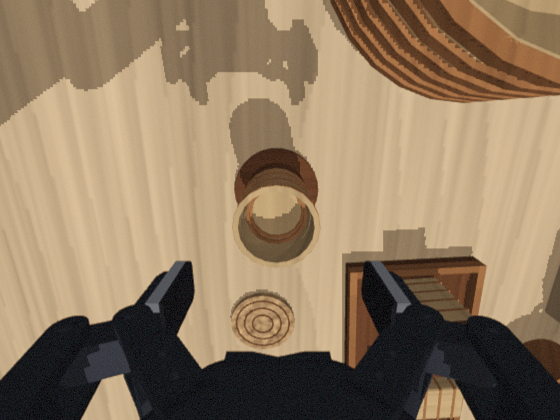

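>>> move_arm --targets "1 0.0015 0 0.02 0 0 0;1 0.0015 0 0.04 0 0 0;1 0.0015 0 0.057 0 0 0;1 0.0015 0 0.061 0 0 0;1 0.0015 0 0.061 0 0 0"

```text
t: 32.48
tcp_pos: [0.4575, 0.3786, 0.0837]
ee_rot: [0.001, 0.708, 0.706, -0.0]
wrist_force: [-0.1, 0.5, 1.4]
finger_gap: 0.0853
```

>>> move_arm --targets "-1 0 0 0 0 0 0; -1 0 0 0 0 0 0; -1 0 0 0 0 0 0; -1 0 0 0 0 0 0; -1 0 0 0 0 0 0" --newtons 25

```text
t: 33.1
tcp_pos: [0.4582, 0.3791, 0.0851]
ee_rot: [0.001, 0.708, 0.706, 0.001]
wrist_force: [-1.1, 0.7, 6.4]
finger_gap: 0.0611
```

>>> move_arm --targets "-1 0 0 -0.003 0 0 0; -1 0 0 -0.007 0 0 0; -1 0 0 -0.011 0 0 0; -1 0 0 -0.014 0 0 0; -1 0 0 -0.014 0 0 0"

```text
t: 33.72
tcp_pos: [0.4583, 0.3793, 0.0994]
ee_rot: [0.001, 0.708, 0.706, 0.001]
wrist_force: [-0.6, 0.3, -0.7]
finger_gap: 0.0608
```

Run:
```python
from h import *
s=get_state();print(s["tcp_pos"],s["wrist_force"],s["finger_gap"])
f=grab_frame("scene");cv2.imwrite("pics/g11.png",cv2.resize(f["color"][80:240,340:500],None,fx=3.7,fy=3.7,interpolation=cv2.INTER_CUBIC)[:,:,::-1])
```

```text
[0.4583028  0.37925756 0.09940975] [-0.62369556  0.31657425 -0.6783026 ] 0.06084489765069194
```

View pics/g11.png

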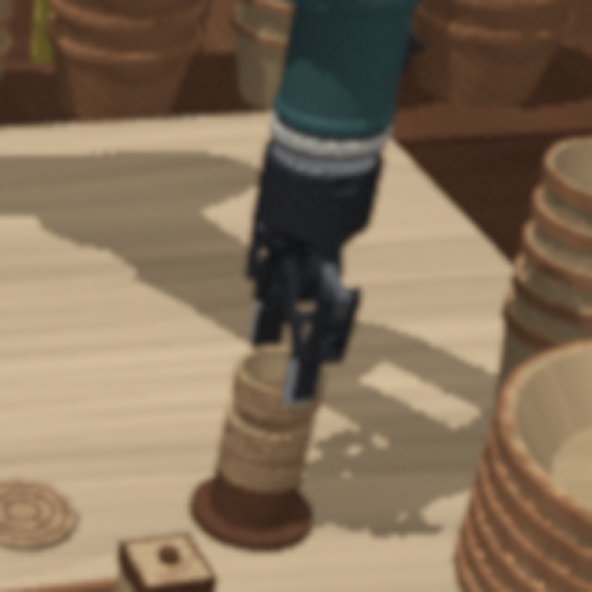

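Good, single basket. To mat 4 at (0.437, 0.2105).

>>> move_arm --targets "-1 0 0 -0.02 0 0 0; -1 0 0 -0.04 0 0 0; -1 0 0 -0.06 0 0 0; -1 0 0 -0.075 0 0 0; -1 -0.01 0 -0.08 0 0 0" --newtons 40

```text
t: 34.4
tcp_pos: [0.4582, 0.3694, 0.1802]
ee_rot: [0.001, 0.707, 0.707, 0.002]
wrist_force: [0.6, -0.1, -0.4]
finger_gap: 0.0603
```

>>> move_arm --targets "-1 -0.04 -0.005 0 0 0 0; -1 -0.09 -0.011 0.01 0 0 0; -1 -0.135 -0.019 0.02 0 0 0; -1 -0.158 -0.02 0.04 0 0 0; -1 -0.158 -0.02 0.05 0 0 0"

```text
t: 35.02
tcp_pos: [0.4371, 0.2095, 0.1282]
ee_rot: [0.001, 0.708, 0.706, 0.0]
wrist_force: [-0.2, 0.5, -0.3]
finger_gap: 0.0598
```

Run:
```python
from h import *
s=get_state();print(s["tcp_pos"],s["finger_gap"])
go([.4370,.2105,.035],down(np.pi/2))
```

```text
[0.43713188 0.20945501 0.12816868] 0.059847947984024014
shift [ 0.0011 -0.0003  0.0932] turn [ 0.09  0.02 -0.22]
```

>>> move_arm --targets "-1 0.001 0 0.03 0 0 0; -1 0.001 0 0.06 0 0 0; -1 0.001 0 0.08 0 0 0; -1 0.001 0 0.087 0 0 0; -1 0.001 0 0.088 0 0 0"

```text
t: 35.65
tcp_pos: [0.4372, 0.2108, 0.0401]
ee_rot: [0.0, 0.708, 0.706, 0.0]
wrist_force: [-0.4, -0.1, 0.6]
finger_gap: 0.0602
```

>>> move_arm --targets "-1 0 0 0.002 0 0 0; -1 0 0 0.004 0 0 0;-1 0 0 0.004 0 0 0"

```text
t: 36.02
tcp_pos: [0.4374, 0.2109, 0.0364]
ee_rot: [0.001, 0.708, 0.706, 0.001]
wrist_force: [-0.1, 0.5, -0.2]
finger_gap: 0.0605
```

Run:
```python
from h import *
s=get_state();print(s["tcp_pos"],s["finger_gap"])
f=grab_frame("scene");cv2.imwrite("pics/s5.png",cv2.resize(f["color"][150:300,240:440],None,fx=3.4,fy=3.4)[:,:,::-1])
```

```text
[0.43742853 0.2108891  0.0363861 ] 0.060482338976979334
```

View pics/s5.png

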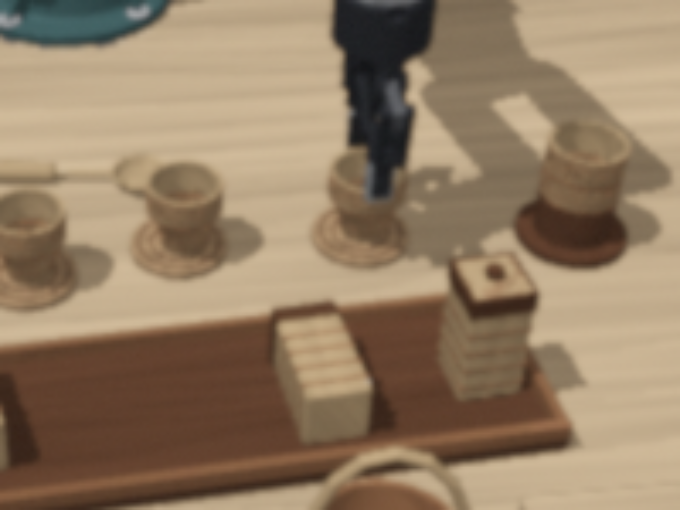

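>>> move_arm --targets "-1 0 0 0.0015 0 0 0; -1 0 0 0.0025 0 0 0;-1 0 0 0.0025 0 0 0"

```text
t: 36.45
tcp_pos: [0.4377, 0.211, 0.0353]
ee_rot: [0.001, 0.708, 0.706, 0.001]
wrist_force: [-2.5, -1.0, 5.9]
finger_gap: 0.0603
```

>>> move_arm --targets "0.6 0 0 0 0 0 0; 1 0 0 0 0 0 0;1 0 0 0 0 0 0;1 0 0 -0.01 0 0 0;1 0 0 -0.04 0 0 0"

```text
t: 37.08
tcp_pos: [0.4362, 0.2105, 0.0743]
ee_rot: [-0.0, 0.708, 0.706, -0.001]
wrist_force: [1.0, 0.0, -0.4]
finger_gap: 0.0858
```

>>> move_arm --targets "1 0 0 -0.05 0 0 0;1 0 0 -0.1 0 0 0;1 -0.02 0 -0.16 0 0 0;1 -0.05 0 -0.2 0 0 0;1 -0.07 -0.03 -0.22 0 0 0"

```text
t: 37.7
tcp_pos: [0.4075, 0.1399, 0.2979]
ee_rot: [0.001, 0.709, 0.705, 0.001]
wrist_force: [0.1, -0.1, -0.4]
finger_gap: 0.0855
```

Run:
```python
from h import *
s=get_state();print(s["tcp_pos"],s["joint_pos"].round(3))
f=grab_frame("wrist");cv2.imwrite("pics/w9.png",f["color"][:,:,::-1])
f=grab_frame("top");cv2.imwrite("pics/t9.png",f["color"][:,:,::-1])
```

```text
[0.40749993 0.13985802 0.29785294] [ 2.000e-01 -1.820e-01  1.452e+00 -1.000e-03  1.868e+00  2.040e-01]
```

View pics/w9.png

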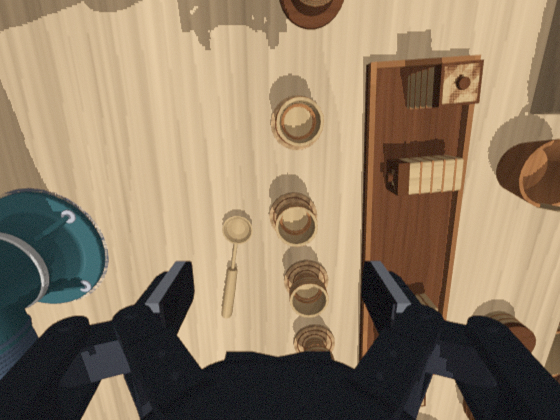

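View pics/t9.png

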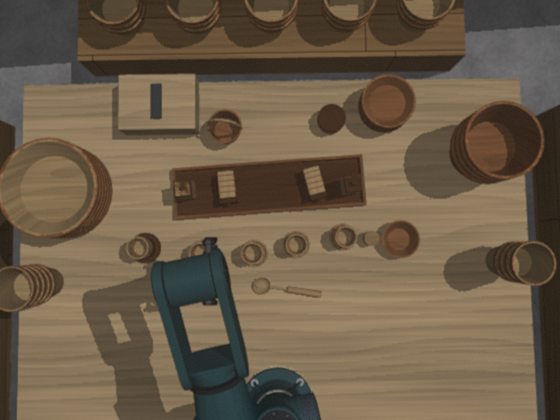

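All four mats now carry an upright basket. Next the boxes. I'll fit a small kinematic model from the recorded poses to see what forward tilt the wrist can reach.

Run:
```python
import numpy as np
D=[((.088,1.3723,1.6836),(.14806,-.52912,.2069)),((-.29535,1.49838,1.93655),(.22689,-.30095,.31989)),((.04156,1.1993,1.89835),(.43543,.29837,.31987)),((-.182,1.452,1.868),(.4075,.13986,.29785)),((-.33415,1.52648,1.9462),(.35867,-.02923,.31987))]
A=[];b=[]
for (a,c,e),(x,y,z) in D:
    off=.0565
    R=np.sqrt(x*x+y*y-off**2); s=a+c; t=a+c+e
    A.append([1,0,np.sin(a),np.sin(s)]);b.append(R)
    A.append([0,1,np.cos(a),np.cos(s)]);b.append(z)
A=np.array(A);b=np.array(b)
p,res,rk,sv=np.linalg.lstsq(A,b,rcond=None);print("r0,z0-d,L1,L2",p,A@p-b,sv)
```

```text
r0,z0-d,L1,L2 [ 0.01700189 -0.24838968  0.40294486  0.50693315] [ 0.00972466  0.00199632  0.00011457 -0.0005235  -0.01148172 -0.00142514
  0.00113022  0.0002446   0.00051227 -0.00029228] [3.27817146 3.02588366 0.27210776 0.15354904]
```

Run:
```python
from h import *
go([.52,.10,.30],down(0))
```

```text
shift [-0.0392  0.1142  0.0002] turn [ 0.28 -0.3  89.7 ]
```

>>> move_arm --targets "1 -0.01 0.02 0 0 0 10;1 -0.02 0.04 0 0 0 20;1 -0.03 0.06 0 0 0 30;1 -0.039 0.09 0 0 0 40;1 -0.039 0.114 0 0 0 50"

```text
t: 38.42
tcp_pos: [0.5209, 0.0999, 0.2994]
ee_rot: [0.001, 0.942, 0.337, 0.003]
wrist_force: [0.3, -0.1, 0.2]
finger_gap: 0.0854
```

>>> move_arm --targets "1 0 0 0 0 0 10;1 0 0 0 0 0 20;1 0 0 0 0 0 30;1 0 0 0 0 0 40;1 0 0 0 0 0 40"

```text
t: 39.05
tcp_pos: [0.521, 0.1003, 0.2988]
ee_rot: [-0.0, 1.0, -0.005, 0.002]
wrist_force: [-0.1, 1.2, -0.2]
finger_gap: 0.0854
```

```bash
cat > boxfit.py <<'E'
from h import *
from scipy.optimize import minimize
def mask(f,s,x,y,yaw):
    """lying box centre x,y ; yaw = dir of lid (world)"""
    a=np.array([np.cos(yaw),np.sin(yaw),0]);b=np.array([-a[1],a[0],0])
    P=[proj(f,np.array([x,y,.035])+i*.046*a+j*.023*b+np.array([0,0,k*.023]),s) for i in(-1,1) for j in(-1,1) for k in(-1,1)]
    m=np.zeros((840,1120),np.uint8); cv2.fillConvexPoly(m,cv2.convexHull((np.array(P)*2).astype(np.int32)),1); return m
def fit(obs,x0):
    """obs: list (f,s,region)"""
    R=[cv2.resize(r.astype(np.uint8),(1120,840),interpolation=cv2.INTER_NEAREST) for _,_,r in obs]
    def c(p):
        t=0
        for (f,s,_),r in zip(obs,R):
            m=mask(f,s,p[0],p[1],p[2]); t+=1-(m&r).sum()/max(1,(m|r).sum())
        return t
    best=min((minimize(c,[x0[0],x0[1],yw],method="Nelder-Mead",options=dict(initial_simplex=[[x0[0],x0[1],yw],[x0[0]+.02,x0[1],yw],[x0[0],x0[1]+.02,yw],[x0[0],x0[1],yw+.2]],xatol=2e-4,fatol=1e-4)) for yw in (np.pi-.15,np.pi+.15)),key=lambda r:r.fun)
    return best.x,best.fun
E
python3 - <<'E'
from boxfit import *
s=get_state();print(s["tcp_pos"],s["joint_pos"].round(3))
fs={n:grab_frame(n) for n in("wrist","scene","top")}
cv2.imwrite("pics/w10.png",fs["wrist"]["color"][:,:,::-1])
O={0:[],1:[]};X=[(.62,.138),(.627,-.112)]
for n,f in fs.items():
    sm=s if n=="wrist" else None
    got={}
    for t in("box1_mid","box2_mid","box3_mid"):
        for d in trace(f,t):
            p=onz(f,d["point"],.045,sm)
            for k in(0,1):
                if np.hypot(*(p[:2]-X[k]))<.05 and d["conf"]>got.get(k,(0,))[0]: got[k]=(d["conf"],d["region"])
    for k,v in got.items(): O[k].append((f,sm,v[1],n)); print(n,k,v[0])
for k in(0,1):
    for o in O[k]: print(k,o[3],fit([o[:3]],X[k]))
    print(k,"all",fit([o[:3] for o in O[k]],X[k]))
E
```

```text
[0.52099247 0.10027832 0.2987706 ] [ 0.083  0.04   1.242 -0.     1.854  1.663]
wrist 1 0.76
wrist 0 0.63
scene 1 0.6
scene 0 0.95
top 1 0.71
top 0 0.8
0 wrist (array([0.62468359, 0.13376021, 3.22771528]), np.float64(0.047550432276657006))
0 scene (array([0.62551716, 0.13744107, 3.21750501]), np.float64(0.04263370332996974))
0 top (array([0.63501994, 0.13345874, 3.28827201]), np.float64(0.6007636826474332))
0 all (array([0.62516811, 0.13485933, 3.22345294]), np.float64(0.7589703296889069))
1 wrist (array([ 0.63285583, -0.11793255,  3.39292905]), np.float64(0.04721808407280259))
1 scene (array([ 0.63330183, -0.1149932 ,  3.38614103]), np.float64(0.051764705882352935))
1 top (array([ 0.63068621, -0.11798612,  3.38005923]), np.float64(0.061877076411960164))
1 all (array([ 0.63178318, -0.11645928,  3.37876251]), np.float64(0.22311438565830088))
```

View pics/w10.png

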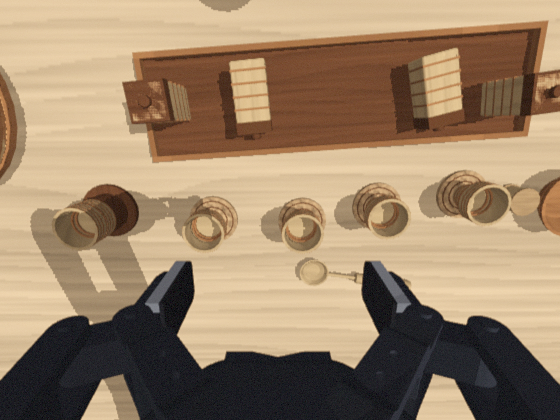

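All three views agree: left box at (0.625, 0.1355), lid direction π+0.08; right box at (0.632, −0.1165), π+0.24. Plan: tilt the tool ~40° forward, grip near the lid end, then swing the box upright.

```bash
cat >> h.py <<'E'
def Rt(yaw,a): return down(yaw)@R.from_euler("y",a,degrees=True).as_matrix()
def tcp(G,yaw,a,back=0,off=.037): return np.array(G)+(off-back)*Rt(yaw,a)[:,2]
E
python3 - <<'E'
from h import *
yaw=.081;C=np.array([.625,.1355,.035]);G=C-.022*np.array([np.cos(yaw),np.sin(yaw),0])
print(G)
print(tcp(G,yaw,40,.12));go(tcp(G,yaw,40,.12),Rt(yaw,40))
f=grab_frame("top");T=[((x/2.4)+100,(y/2.4)+140) for x,y in((173,68),(629,36),(638,156),(177,190))]
P=np.array([onz(f,p,.024) for p in T]);print(P.round(3),P.mean(0))
E
```

```text
[0.60307213 0.13371995 0.035     ]
[0.54989568 0.12940321 0.09858169]
shift [ 0.0275 -0.0298  0.201 ] turn [ 1.86 39.65 -5.08]
[[ 0.685  0.296  0.024]
 [ 0.715 -0.261  0.024]
 [ 0.568 -0.268  0.024]
 [ 0.536  0.291  0.024]] [0.62591393 0.01439411 0.024     ]
```

>>> move_arm --targets "0.65 0.005 -0.006 0.04 0.4 8 -1;0.65 0.011 -0.012 0.08 0.7 16 -2;0.65 0.016 -0.018 0.12 1.1 24 -3;0.65 0.022 -0.024 0.15 1.5 32 -4;0.65 0.0275 -0.03 0.17 1.9 39.7 -5.1"

```text
t: 40.33
tcp_pos: [0.5488, 0.1297, 0.1282]
ee_rot: [-0.014, 0.938, 0.039, 0.344]
wrist_force: [1.1, -0.1, -0.6]
finger_gap: 0.0702
```

Run:
```python
from h import *
s=get_state();print(s["tcp_pos"],s["joint_pos"].round(3),s["finger_gap"])
yaw=.081;C=np.array([.625,.1355,.035]);G=C-.022*np.array([np.cos(yaw),np.sin(yaw),0])
go(tcp(G,yaw,40,.12),Rt(yaw,40))
f=grab_frame("scene");cv2.imwrite("pics/b1.png",f["color"][:,:,::-1])
```

```text
[0.54877162 0.12974155 0.12817061] [ 0.164 -0.307  2.054 -0.082  0.696  1.696] 0.07016794905762216
shift [-0.0183  0.0004  0.0233] turn [-0.07 -0.23  0.05]
```

View pics/b1.png

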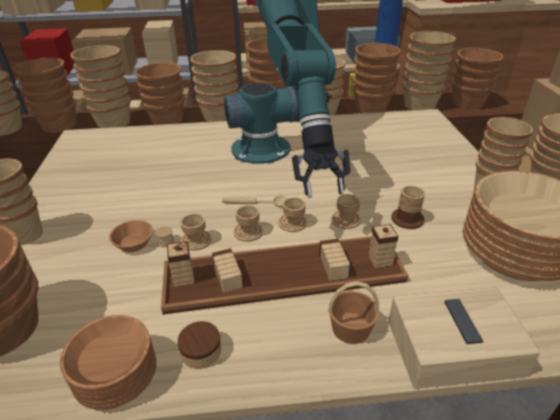

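>>> move_arm --targets "0.65 -0.01 0 0.012 0 0 0;0.65 -0.018 0 0.03 0 0 0;0.65 -0.018 0 0.055 0 0 0;0.65 -0.018 0 0.065 0 0 0;0.65 -0.018 0 0.065 0 0 0"

```text
t: 41.0
tcp_pos: [0.5678, 0.1311, 0.0535]
ee_rot: [-0.014, 0.941, 0.039, 0.335]
wrist_force: [1.3, 0.7, 0.7]
finger_gap: 0.0706
```

Run:
```python
from h import *
s=get_state();print(s["tcp_pos"],s["joint_pos"].round(3),s["wrist_force"])
yaw=.081;C=np.array([.625,.1355,.035]);G=C-.022*np.array([np.cos(yaw),np.sin(yaw),0])
go(tcp(G,yaw,40,0),Rt(yaw,40))
for n in("scene","wrist"):
  f=grab_frame(n);cv2.imwrite(f"pics/b2{n}.png",(cv2.resize(f["color"][130:300,240:440],None,fx=3.4,fy=3.4) if n=="scene" else f["color"])[:,:,::-1])
```

```text
[0.56782833 0.131126   0.05353867] [ 0.159 -0.153  2.09  -0.097  0.524  1.713] [1.25115605 0.72148716 0.68765236]
shift [0.0162 0.0003 0.0737] turn [-0.04  0.83  0.12]
```

View pics/b2scene.png

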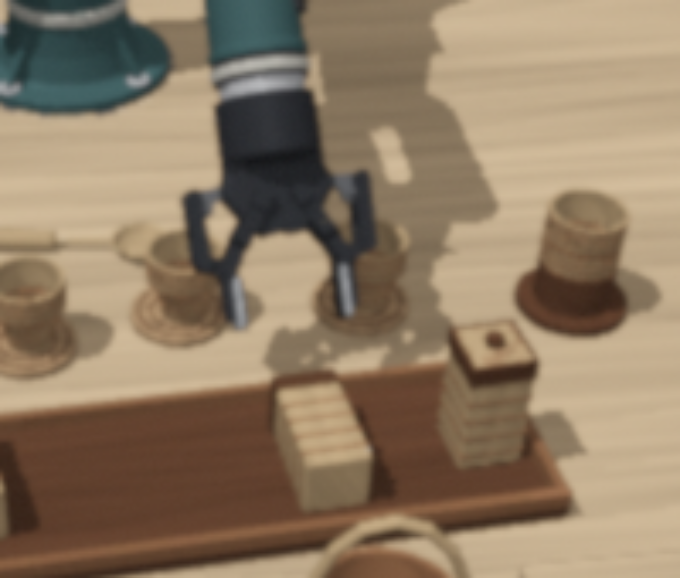

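View pics/b2wrist.png

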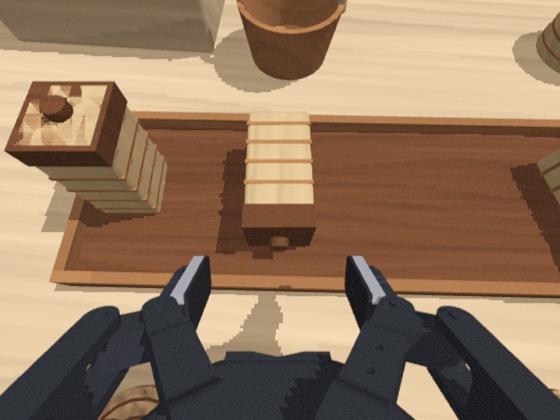

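Box is centred between the fingers at (279,180), so I move in.

>>> move_arm --targets "0.65 0.008 0 0.018 0 0.8 0;0.65 0.016 0 0.036 0 0.8 0;0.65 0.016 0 0.054 0 0.8 0;0.65 0.016 0 0.068 0 0.8 0;0.65 0.016 0 0.074 0 0.8 0"

```text
t: 41.72
tcp_pos: [0.6273, 0.1362, 0.0078]
ee_rot: [-0.014, 0.939, 0.039, 0.343]
wrist_force: [-0.2, -1.0, -0.2]
finger_gap: 0.0699
```

Run:
```python
from h import *
s=get_state();print(s["tcp_pos"],s["joint_pos"].round(3),s["wrist_force"])
yaw=.081;C=np.array([.625,.1355,.035]);G=C-.022*np.array([np.cos(yaw),np.sin(yaw),0])
go(tcp(G,yaw,40,0),Rt(yaw,40))
for n in("scene","wrist"):
  f=grab_frame(n);cv2.imwrite(f"pics/b3{n}.png",(cv2.resize(f["color"][130:300,240:440],None,fx=3.4,fy=3.4) if n=="scene" else f["color"])[:,:,::-1])
```

```text
[0.62734891 0.13622681 0.00780633] [ 0.149  0.057  2.011 -0.116  0.377  1.729] [-0.1602929  -0.97281738 -0.21537203]
shift [-0.0012  0.0005  0.0005] turn [-0.05 -0.11  0.13]
```

View pics/b3scene.png

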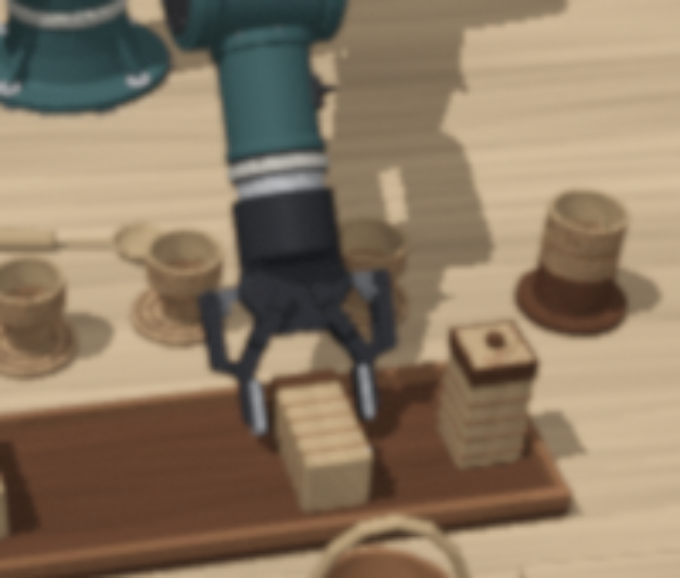

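View pics/b3wrist.png

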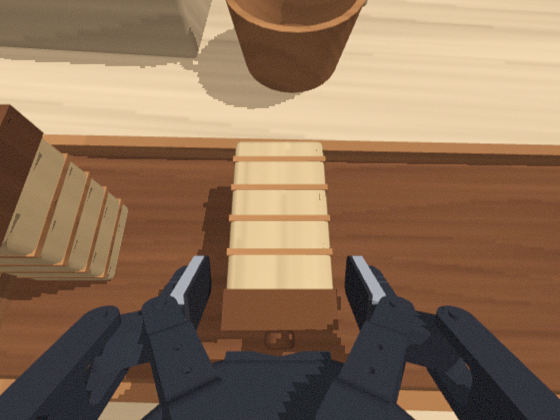

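>>> move_arm --targets "-1 0 0 0 0 0 0; -1 0 0 0 0 0 0; -1 0 0 0 0 0 0; -1 0 0 0 0 0 0; -1 0 0 0 0 0 0" --newtons 60

```text
t: 42.45
tcp_pos: [0.6277, 0.1363, 0.0088]
ee_rot: [-0.014, 0.938, 0.039, 0.343]
wrist_force: [-2.8, -1.4, 5.5]
finger_gap: 0.0451
```

Run:
```python
from h import *
s=get_state();print(s["tcp_pos"],s["joint_pos"].round(3),s["wrist_force"],s["finger_gap"])
for n in("wrist",):
  f=grab_frame(n);cv2.imwrite(f"pics/b4{n}.png",(cv2.resize(f["color"][130:300,240:440],None,fx=3.4,fy=3.4) if n=="scene" else f["color"])[:,:,::-1])
p=s["tcp_pos"]
go(p+[0,0,.09],Rt(.081,40))
```

```text
[0.62773438 0.13632206 0.00881429] [ 0.149  0.056  2.011 -0.116  0.377  1.729] [-2.75488961 -1.35494112  5.48125219] 0.04512239188752692
shift [ 0.0581  0.0001 -0.0687] turn [-0.06 -0.21  0.14]
```

View pics/b4wrist.png

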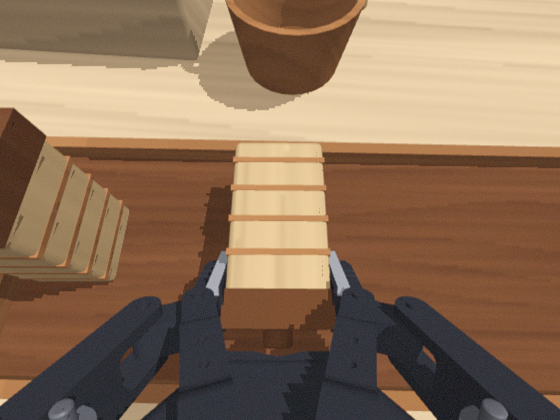

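Gripped at 45 mm just behind the lid. Lift straight up 90 mm.

>>> move_arm --targets "-1 0.013 0 -0.015 0 0 0; -1 0.026 0 -0.03 0 0 0; -1 0.039 0 -0.046 0 0 0; -1 0.052 0 -0.061 0 0 0; -1 0.058 0 -0.069 0 0 0"

```text
t: 43.12
tcp_pos: [0.6274, 0.1364, 0.0993]
ee_rot: [-0.014, 0.938, 0.039, 0.343]
wrist_force: [-0.3, -0.0, -1.2]
finger_gap: 0.0455
```

Run:
```python
from h import *
s=get_state();print(s["tcp_pos"],s["joint_pos"].round(3),s["wrist_force"],s["finger_gap"])
f=grab_frame("scene");cv2.imwrite("pics/b5.png",cv2.resize(f["color"][100:300,220:440],None,fx=3,fy=3)[:,:,::-1])
G0=s["tcp_pos"]-.037*q2R(s["ee_rot"])[:,2];print("G",G0)
# target: same grasp point raised a bit, tilt 0
yaw=.081
for a,dx in ((20,0),(0,0),(-20,0),(-35,0)):
    print(a);go(tcp([.60,.135,.15],yaw,a),Rt(yaw,a))
```

```text
[0.62737904 0.13635577 0.09927935] [ 0.149 -0.08   1.931 -0.077  0.591  1.684] [-0.29084952 -0.01093081 -1.24327966] 0.04549372152892925
G [0.60358101 0.13438385 0.12754179]
20
shift [-0.0023 -0.0008 -0.021 ] turn [ -0.05 -20.32   0.14]
0
shift [-0.0134 -0.0008 -0.0275] turn [-2.000e-02 -4.032e+01  1.400e-01]
-20
shift [-0.0216 -0.0009 -0.0374] turn [  0.   -60.32   0.15]
-35
shift [-0.0253 -0.0009 -0.0463] turn [ 2.000e-02 -7.532e+01  1.500e-01]
```

View pics/b5.png

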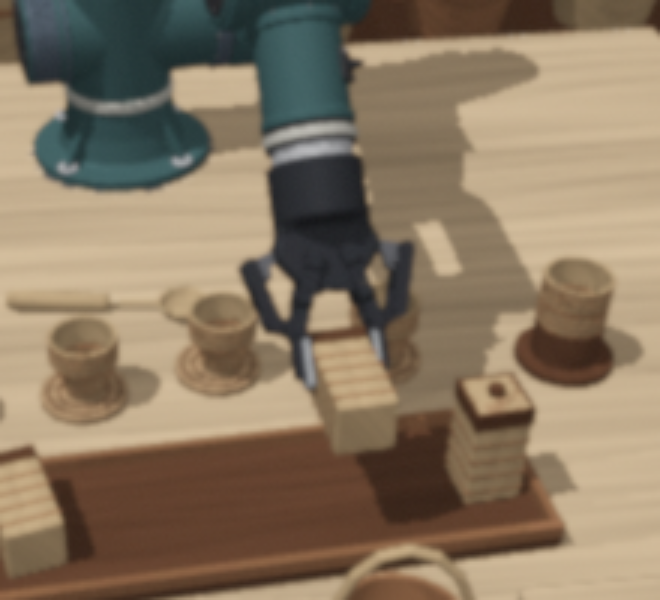

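>>> move_arm --targets "-1 -0.001 0 -0.01 0 -10 0; -1 -0.003 0 -0.021 0 -20 0; -1 -0.008 0 -0.024 0 -30 0; -1 -0.013 0 -0.028 0 -40 0; -1 -0.018 0 -0.032 0 -50 0"

```text
t: 43.8
tcp_pos: [0.5938, 0.1336, 0.1133]
ee_rot: [0.004, 0.995, 0.041, -0.087]
wrist_force: [0.4, -0.1, -1.7]
finger_gap: 0.0455
```

Run:
```python
from h import *
s=get_state();print(s["tcp_pos"],s["joint_pos"].round(3),s["finger_gap"])
yaw=.081
for a in (-22,-35,-40):
    print(a);go(tcp([.60,.135,.15],yaw,a),Rt(yaw,a))
```

```text
[0.59378668 0.13360169 0.11330164] [0.124 0.385 1.21  0.007 1.721 1.612] 0.04545463183288028
-22
shift [-0.0079 -0.0009 -0.0011] turn [  0.06 -12.04   0.12]
-35
shift [-0.0158 -0.0009 -0.0037] turn [  0.08 -25.04   0.12]
-40
shift [-0.0187 -0.0009 -0.0052] turn [  0.08 -30.04   0.11]
```

>>> move_arm --targets "-1 -0.007 0 -0.001 0 -10 0; -1 -0.013 0 -0.003 0 -20 0; -1 -0.0185 0 -0.005 0 -30 0; -1 -0.022 0 -0.008 0 -38 0; -1 -0.022 0 -0.008 0 -38 0"

```text
t: 44.42
tcp_pos: [0.5734, 0.1316, 0.1172]
ee_rot: [0.017, 0.911, 0.038, -0.41]
wrist_force: [0.1, -0.0, -1.2]
finger_gap: 0.0453
```

Run:
```python
from h import *
s=get_state();print(s["tcp_pos"],s["joint_pos"].round(3),s["finger_gap"],s["wrist_force"])
M=q2R(s["ee_rot"]);print("tilt",np.degrees(np.arctan2(M[0,2],-M[2,2])),"G",s["tcp_pos"]-.037*M[:,2])
for n in("scene","wrist"):
  f=grab_frame(n);cv2.imwrite(f"pics/b6{n}.png",(cv2.resize(f["color"][60:300,220:440],None,fx=2.5,fy=2.5) if n=="scene" else f["color"])[:,:,::-1])
```

```text
[0.5734268  0.13163171 0.11721679] [0.115 0.873 0.683 0.036 2.431 1.621] 0.04532073873536203 [ 0.14051062 -0.0063356  -1.19157525]
tilt -48.38093896076433 G [0.60103304 0.13394509 0.14174318]
```

View pics/b6scene.png

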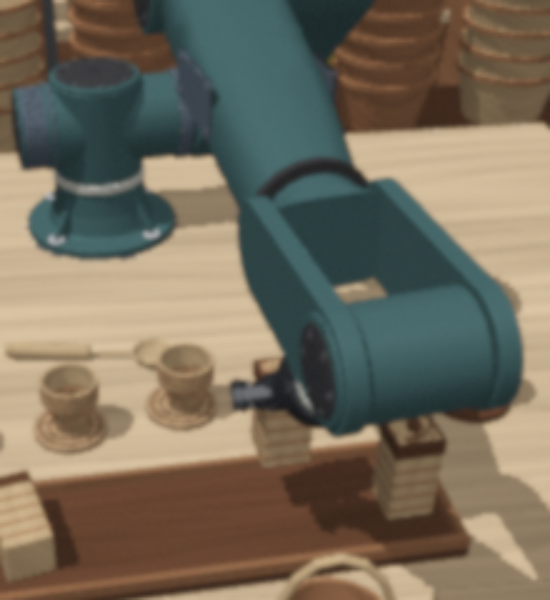

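View pics/b6wrist.png

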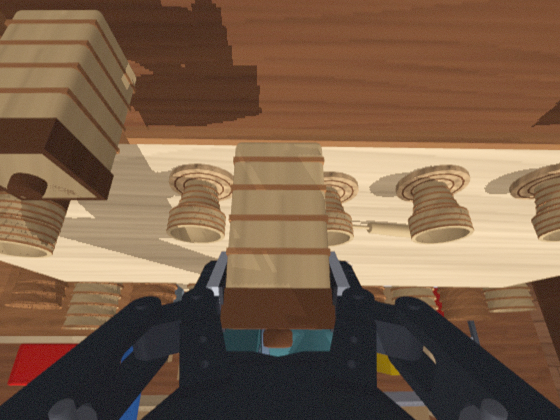

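Box is held almost vertical (88°), lid up. Lowering onto the lane floor.

Run:
```python
from h import *
yaw=.081
for z in (.09,.083,.079): go(tcp([.605,.134,z],yaw,-50),Rt(yaw,-50))
```

```text
shift [0.0447 0.0005 0.036 ] turn [ 0.12 -2.03  0.06]
shift [0.0499 0.0005 0.0407] turn [ 0.12 -2.03  0.06]
shift [0.0529 0.0005 0.0433] turn [ 0.12 -2.03  0.06]
```

>>> move_arm --targets "-1 0.012 0 0.009 0 -2 0; -1 0.024 0 0.018 0 -2 0; -1 0.036 0 0.028 0 -2 0; -1 0.0447 0 0.036 0 -2 0; -1 0.0447 0 0.036 0 -2 0"

```text
t: 45.15
tcp_pos: [0.576, 0.1321, 0.0652]
ee_rot: [0.018, 0.905, 0.038, -0.423]
wrist_force: [-0.6, 0.8, -1.2]
finger_gap: 0.0459
```

Run:
```python
from h import *
s=get_state();print(s["tcp_pos"],s["joint_pos"].round(3),s["wrist_force"])
yaw=.081
M=q2R(s["ee_rot"]);print("tilt",np.degrees(np.arctan2(M[0,2],-M[2,2])),"G",s["tcp_pos"]-.037*M[:,2])
for z in (.082,.078): go(tcp([.605,.134,z],yaw,-50),Rt(yaw,-50))
f=grab_frame("wrist");cv2.imwrite(f"pics/b7.png",f["color"][:,:,::-1])
f=grab_frame("scene");cv2.imwrite("pics/b7s.png",cv2.resize(f["color"][60:300,220:440],None,fx=2.5,fy=2.5)[:,:,::-1])
```

```text
[0.57596749 0.13210696 0.06518892] [0.115 0.935 0.696 0.035 2.384 1.617] [-0.56834161  0.80118124 -1.20832975]
tilt -49.994200297332846 G [0.60425012 0.13448525 0.08892574]
shift [0.0058 0.0005 0.0039] turn [0.13 0.09 0.06]
shift [0.0089 0.0005 0.0065] turn [0.13 0.09 0.06]
```

View pics/b7.png

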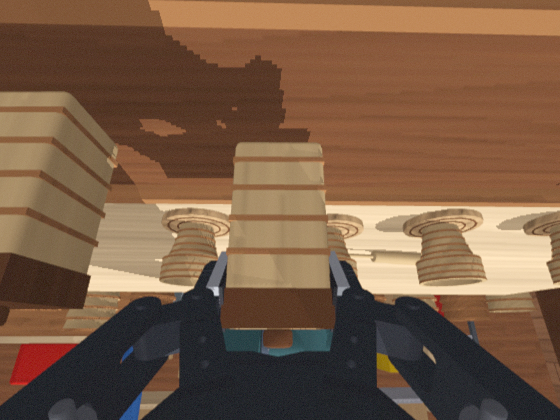

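View pics/b7s.png

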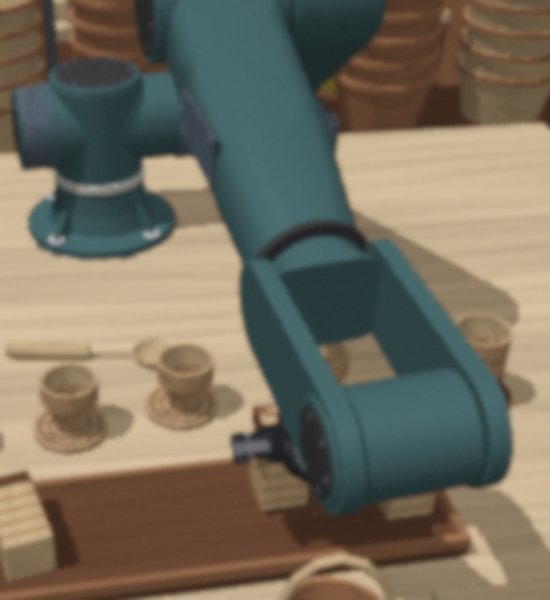

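>>> move_arm --targets "-1 0.003 0 0.002 0 0 0; -1 0.005 0 0.0035 0 0 0; -1 0.006 0 0.0045 0 0 0;-1 0.006 0 0.0045 0 0 0"

```text
t: 45.75
tcp_pos: [0.577, 0.1322, 0.0589]
ee_rot: [0.018, 0.906, 0.038, -0.422]
wrist_force: [0.1, -0.0, -0.8]
finger_gap: 0.0454
```

>>> move_arm --targets "-1 0.001 0 0.001 0 0 0; -1 0.002 0 0.0015 0 0 0; -1 0.0025 0 0.002 0 0 0;-1 0.0025 0 0.002 0 0 0"

```text
t: 46.25
tcp_pos: [0.5771, 0.1322, 0.0564]
ee_rot: [0.018, 0.906, 0.038, -0.422]
wrist_force: [0.2, 0.1, 1.7]
finger_gap: 0.0455
```

>>> move_arm --targets "-1 0.0008 0 0.0007 0 0 0; -1 0.0008 0 0.0007 0 0 0"

```text
t: 46.5
tcp_pos: [0.577, 0.1322, 0.0564]
ee_rot: [0.018, 0.906, 0.038, -0.422]
wrist_force: [-0.2, 0.5, 4.9]
finger_gap: 0.0454
```

Run:
```python
from h import *
s=get_state();print(s["tcp_pos"],s["wrist_force"],s["wrist_torque"])
M=q2R(s["ee_rot"]);G=s["tcp_pos"]-.037*M[:,2];print("G",G)
go(s["tcp_pos"]-.1*M[:,2],M)
f=grab_frame("wrist");cv2.imwrite(f"pics/b8.png",f["color"][:,:,::-1])
```

```text
[0.57704871 0.13215683 0.05637669] [-0.19976003  0.47358408  4.8689227 ] [0.06399742 0.17451053 0.0048609 ]
G [0.60528302 0.13452533 0.08017194]
shift [ 0.   0.  -0.1] turn [0. 0. 0.]
```

View pics/b8.png

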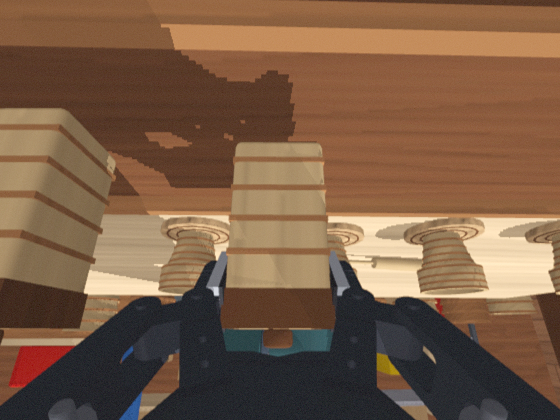

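Contact 4.9 N with grasp height exactly as predicted. Open and slip straight up.

>>> move_arm --targets "0.2 0 0 0 0 0 0; 0.4 0 0 0 0 0 0; 0.65 0 0 0 0 0 0;0.65 0 0 0 0 0 0;0.65 0 0 0 0 0 0"

```text
t: 47.18
tcp_pos: [0.577, 0.1321, 0.0562]
ee_rot: [0.018, 0.906, 0.038, -0.422]
wrist_force: [-0.3, -0.7, 0.4]
finger_gap: 0.0703
```

Run:
```python
from h import *
s=get_state();print(s["tcp_pos"],s["wrist_force"],s["finger_gap"])
f=grab_frame("wrist");cv2.imwrite(f"pics/b9.png",f["color"][:,:,::-1])
go(s["tcp_pos"]+[0,0,.1],q2R(s["ee_rot"]))
```

```text
[0.57704493 0.13214362 0.05624446] [-0.3368195  -0.66503472  0.43519648] 0.07029900263053986
shift [-0.0765  0.0001 -0.0643] turn [ 0. -0.  0.]
```

View pics/b9.png

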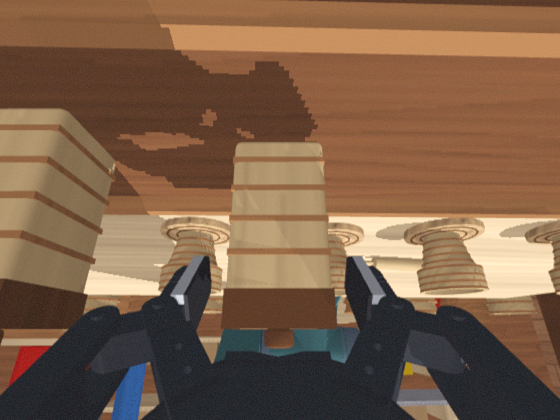

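>>> move_arm --targets "0.65 -0.01 0 -0.008 0 0 0; 0.65 -0.03 0 -0.025 0 0 0; 0.65 -0.05 0 -0.042 0 0 0; 0.65 -0.072 0 -0.06 0 0 0; 0.65 -0.1 0 -0.084 0 0 0"

```text
t: 47.85
tcp_pos: [0.5768, 0.1322, 0.1883]
ee_rot: [0.018, 0.905, 0.038, -0.422]
wrist_force: [-0.0, 0.3, -0.1]
finger_gap: 0.0702
```

Run:
```python
from h import *
s=get_state();print(s["tcp_pos"],s["joint_pos"].round(3))
yaw=.243
go([.52,.02,.30],Rt(0.1,0))
```

```text
[0.57675063 0.13217833 0.18831461] [0.115 0.878 0.548 0.046 2.588 1.631]
shift [-0.1279  0.1071 -0.0212] turn [-0.39 50.01 -0.9 ]
```

>>> move_arm --targets "0.65 -0.03 0.01 -0.01 0 10 0; 0.65 -0.06 0.03 -0.02 0 20 0; 0.65 -0.085 0.06 -0.022 0 30 0; 0.65 -0.11 0.085 -0.022 0 40 0; 0.65 -0.128 0.107 -0.021 0 50 0"

```text
t: 48.48
tcp_pos: [0.5193, 0.0191, 0.304]
ee_rot: [0.001, 0.999, 0.042, 0.005]
wrist_force: [0.1, -0.7, 0.6]
finger_gap: 0.0703
```

Run:
```python
from boxfit import *
s=get_state();print(s["tcp_pos"],s["joint_pos"].round(3))
fs={n:grab_frame(n) for n in("wrist","scene","top")}
cv2.imwrite("pics/w11.png",fs["wrist"]["color"][:,:,::-1]);cv2.imwrite("pics/s11.png",fs["scene"]["color"][:,:,::-1])
X=(.632,-.1165);O=[]
for n,f in fs.items():
    sm=s if n=="wrist" else None; best=None
    for t in("box1_mid","box2_mid","box3_mid"):
        for d in trace(f,t):
            p=onz(f,d["point"],.045,sm)
            if np.hypot(*(p[:2]-X))<.06 and (best is None or d["conf"]>best["conf"]): best=d
    if best: O.append((f,sm,best["region"]));print(n,best["conf"],fit(O[-1:],X))
print(fit(O,X))
```

```text
[0.51927826 0.01914424 0.30396859] [-0.072  0.012  1.261 -0.     1.858  1.415]
wrist 0.91 (array([ 0.6547057 , -0.14818269,  3.41392999]), np.float64(0.06140472878998604))
scene 0.65 (array([ 0.65265993, -0.14550607,  3.4100301 ]), np.float64(0.07080310232674503))
top 0.79 (array([ 0.65253845, -0.14930747,  3.41146875]), np.float64(0.07916324856439705))
(array([ 0.65393486, -0.14646137,  3.41432288]), np.float64(0.28490216338779695))
```

View pics/w11.png

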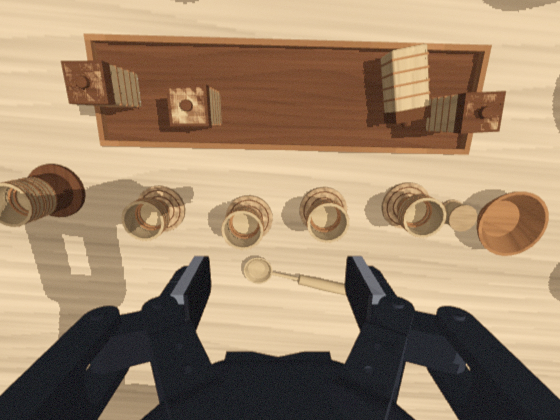

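View pics/s11.png

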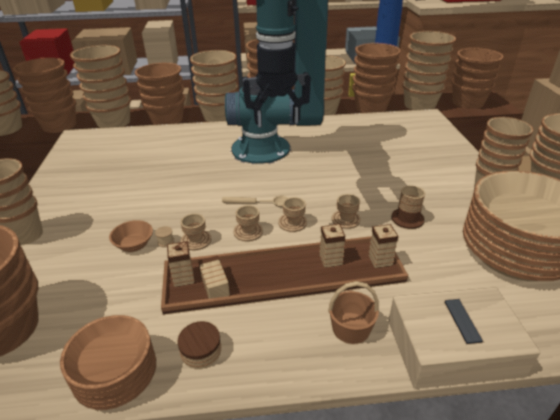

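The left box now stands, and the other toppled box was knocked aside to (0.653, −0.147), close to the right neighbour. I'll check the clearance and first shift it away with a straight-down grasp near its base end.

Run:
```python
from h import *
s=get_state()
f=grab_frame("wrist")
for t in("neighbour1_mid","neighbour2_mid"):
  for d in trace(f,t)[:3]: print(t,d["conf"],d["point"])
print(onz(f,(485,112),.104,s))
for d in (.0,): 
  C=np.array([.6535,-.147]);u=np.array([.963,.269])
  G=np.r_[C+.022*u,.038];print(G)
  yaw=.272
  print(tcp(G,yaw,0));go(tcp(G,yaw,0,.11),Rt(yaw,0))
  im=f["color"].copy()
  for k in np.linspace(-1,1,30):
    for a,b in((k*.023,.023),(k*.023,-.023),(.023,k*.023),(-.023,k*.023)):
      p=proj(f,[.622+a,-.222+b,.104],s); im[int(p[1]),int(p[0])]=(0,255,0)
      p=proj(f,[.622+a,-.222+b,.012],s); im[int(p[1]),int(p[0])]=(0,0,255)
  cv2.imwrite("pics/w12.png",cv2.resize(im[20:180,330:530],None,fx=4,fy=4,interpolation=cv2.INTER_NEAREST)[:,:,::-1])
```

```text
neighbour1_mid 0.59 [473.9, 109.8]
neighbour1_mid 0.44 [190.9, 102.7]
neighbour2_mid 0.87 [96.9, 84.3]
[ 0.62422552 -0.21659783  0.104     ]
[ 0.674686 -0.141082  0.038   ]
[ 0.674686 -0.141082  0.001   ]
shift [0.1408 0.1737 0.1882] turn [  0.     0.08 -10.78]
```

View pics/w12.png

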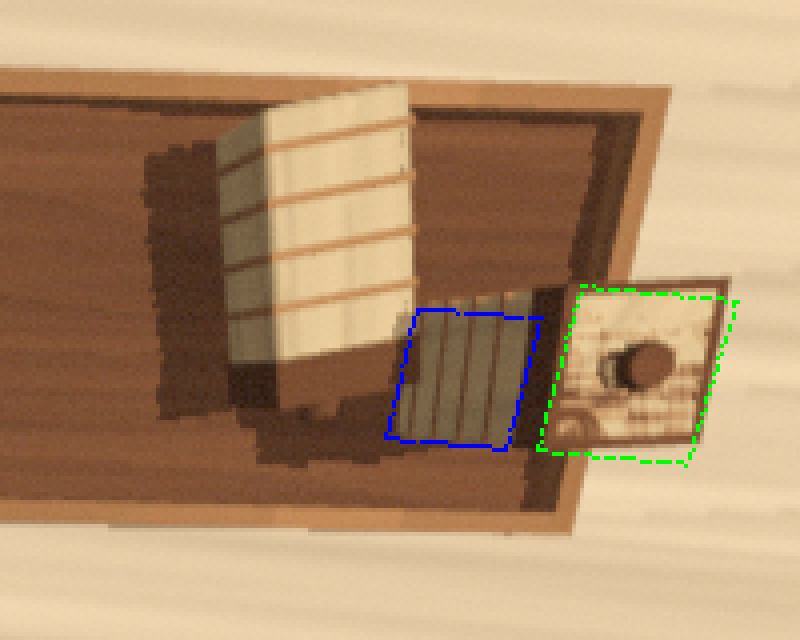

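>>> move_arm --targets "0.4 0.03 0.035 0.02 0 0 -3; 0.4 0.06 0.075 0.04 0 0 -6; 0.4 0.09 0.11 0.07 0 0 -9; 0.4 0.12 0.15 0.1 0 0 -10.8; 0.4 0.141 0.174 0.13 0 0 -10.8"

```text
t: 49.85
tcp_pos: [0.676, -0.1434, 0.1674]
ee_rot: [0.0, 0.991, 0.135, -0.001]
wrist_force: [0.1, 0.5, -0.1]
finger_gap: 0.0596
```

Run:
```python
from h import *
s=get_state();print(s["tcp_pos"],s["finger_gap"])
C=np.array([.6535,-.147]);u=np.array([.963,.269]);G=np.r_[C+.026*u,.038]
go(tcp(G,.272,0,.04),Rt(.272,0));go(tcp(G,.272,0),Rt(.272,0))
f=grab_frame("wrist");cv2.imwrite("pics/w13.png",f["color"][:,:,::-1])
```

```text
[ 0.67600351 -0.14339478  0.16741508] 0.059642676727607015
shift [ 0.0036 -0.0026  0.1264] turn [-0.01  0.12 -0.05]
shift [ 0.0037 -0.0026  0.1664] turn [-0.01  0.12 -0.05]
```

View pics/w13.png

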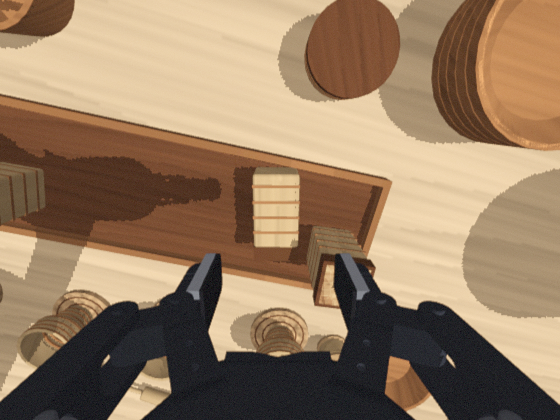

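>>> move_arm --targets "0.4 0.003 -0.0026 0.03 0 0 0; 0.4 0.0037 -0.0026 0.06 0 0 0; 0.4 0.0037 -0.0026 0.09 0 0 0; 0.4 0.0037 -0.0026 0.1 0 0 0;0.4 0.0037 -0.0026 0.1 0 0 0"

```text
t: 50.52
tcp_pos: [0.6773, -0.1418, 0.0599]
ee_rot: [-0.001, 0.991, 0.134, -0.005]
wrist_force: [0.2, -0.3, 0.4]
finger_gap: 0.0598
```

Run:
```python
from h import *
s=get_state();print(s["tcp_pos"],s["finger_gap"],s["wrist_force"])
C=np.array([.6535,-.147]);u=np.array([.963,.269]);G=np.r_[C+.026*u,.038]
go(tcp(G,.272,0),Rt(.272,0))
for n in("scene","wrist"):
  f=grab_frame(n);cv2.imwrite(f"pics/w14{n}.png",(cv2.resize(f["color"][170:320,120:320],None,fx=3.4,fy=3.4) if n=="scene" else f["color"])[:,:,::-1])
```

```text
[ 0.6772875  -0.1418307   0.05992017] 0.05979646681130741 [ 0.18629969 -0.26440556  0.44954525]
shift [ 0.0023 -0.0012  0.0589] turn [-0.19  0.58 -0.17]
```

View pics/w14scene.png

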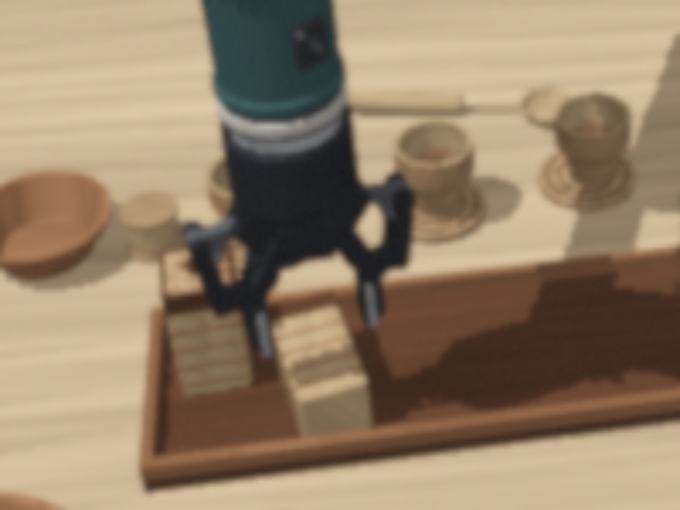

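View pics/w14wrist.png

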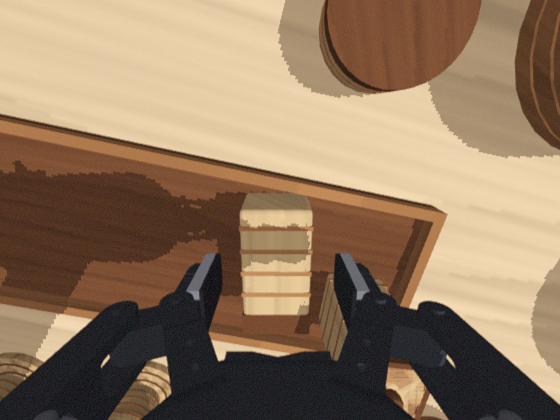

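Run:
```python
from boxfit import *
s=get_state();f=grab_frame("wrist");C=np.array([.6535,-.147]);u=np.array([.963,.269])
for k in(-.046,0,.026,.046): print(k,proj(f,np.r_[C+k*u,.058],s))
sc=grab_frame("scene")
for n,fr,sm in(("wrist",f,s),("scene",sc,None)):
  for t in("box1_mid",):
    for d in trace(fr,t)[:2]:
      print(n,d["conf"],d["point"],fit([(fr,sm,d["region"])],(.653,-.147)))
```

```text
-0.046 [273.64818061 336.71429954]
0 [273.11280162 280.00523962]
0.026 [272.77408596 244.1273911 ]
0.046 [272.49299031 214.35283798]
wrist 0.84 [273.7, 263.2] (array([ 0.65472881, -0.1485198 ,  3.41282918]), np.float64(0.041855203619909465))
scene 0.97 [215.0, 276.0] (array([ 0.65133866, -0.14580464,  3.39113065]), np.float64(0.09005818365798124))
scene 0.43 [279.6, 277.0] (array([ 0.68882184, -0.03433805,  1.88338236]), np.float64(0.8542106272779589))
```

Run:
```python
from h import *
C=np.array([.6537,-.1475]);u=np.array([.963,.269]);G=np.r_[C+.032*u,.045]
go(tcp(G,.272,0),Rt(.272,0))
```

```text
shift [ 0.0071 -0.0016  0.0542] turn [-0.06  0.37 -0.18]
```

>>> move_arm --targets "0.4 0.007 -0.0016 0.005 0 0.4 0; 0.4 0.007 -0.0016 0.02 0 0.4 0; 0.4 0.007 -0.0016 0.035 0 0.4 0; 0.4 0.007 -0.0016 0.047 0 0.4 0;0.4 0.007 -0.0016 0.053 0 0.4 0"

```text
t: 51.45
tcp_pos: [0.6834, -0.1387, 0.007]
ee_rot: [-0.001, 0.991, 0.134, -0.001]
wrist_force: [-0.1, 0.1, -0.7]
finger_gap: 0.0599
```

Run:
```python
from h import *
s=get_state();print(s["tcp_pos"],s["finger_gap"],s["wrist_force"])
f=grab_frame("wrist");cv2.imwrite("pics/w15.png",f["color"][:,:,::-1])
```

```text
[ 0.6833594  -0.1386618   0.00697544] 0.05985040688023258 [-0.06979517  0.09347493 -0.6597892 ]
```

View pics/w15.png

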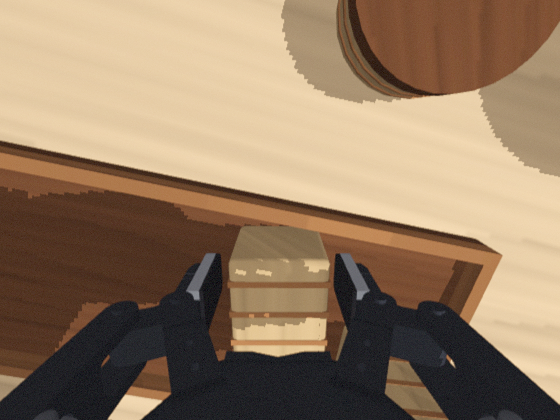

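Fingers straddle the base end with no contact. Close, lift a little, and carry left, away from the neighbour.

>>> move_arm --targets "-1 0 0 0 0 0 0; -1 0 0 0 0 0 0; -1 0 0 0 0 0 0; -1 0 0 0 0 0 0; -1 0 0 0 0 0 0" --newtons 60

```text
t: 52.12
tcp_pos: [0.6836, -0.1389, 0.0073]
ee_rot: [-0.001, 0.991, 0.134, -0.001]
wrist_force: [0.4, -0.6, 1.6]
finger_gap: 0.0448
```

Run:
```python
from h import *
s=get_state();print(s["tcp_pos"],s["finger_gap"],s["wrist_force"])
# new center (.622,-.03): keep relative; yaw -> 0
C=np.array([.6537,-.1475]);u=np.array([.963,.269]);k=(s["tcp_pos"][:2]-C)@u;print(k)
print("lift");go(s["tcp_pos"]+[0,0,.045],Rt(.272,0))
go([.625+k,-.045,.052],Rt(0.0,0))
```

```text
[ 0.68357897 -0.13885015  0.00729073] 0.04479910388645321 [ 0.40926979 -0.57931542  1.63133655]
0.0311002571825225
lift
shift [-0.0001 -0.0001 -0.045 ] turn [-0.12  0.09 -0.19]
shift [-0.0017 -0.0979 -0.0445] turn [-0.11  0.11 15.39]
```

>>> move_arm --targets "-1 0 0 -0.015 0 0 0; -1 0 0 -0.03 0 0 0; -1 0 -0.01 -0.042 0 0 3; -1 0 -0.04 -0.045 0 0 8; -1 -0.001 -0.07 -0.045 0 0 12"

```text
t: 52.75
tcp_pos: [0.6648, -0.0713, 0.0545]
ee_rot: [-0.001, 1.0, 0.028, 0.0]
wrist_force: [-0.4, -0.1, -1.4]
finger_gap: 0.045
```

Run:
```python
from h import *
s=get_state();print(s["tcp_pos"],s["finger_gap"],s["wrist_force"])
go([.656,-.045,.052],Rt(0.0,0))
f=grab_frame("scene");cv2.imwrite("pics/s16.png",cv2.resize(f["color"][150:320,120:420],None,fx=2.6,fy=2.6)[:,:,::-1])
```

```text
[ 0.66482066 -0.07131075  0.05445345] 0.04495556907029331 [-0.42327183 -0.14849    -1.39108601]
shift [-0.0073 -0.0268  0.0025] turn [-0.08 -0.05  3.22]
```

View pics/s16.png

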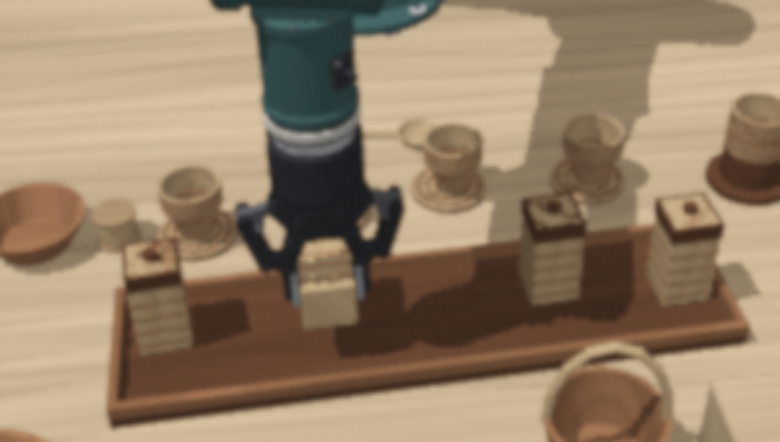

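>>> move_arm --targets "-1 -0.004 -0.015 0 0 0 1.5; -1 -0.0073 -0.0268 0.015 0 0 3.2; -1 -0.0073 -0.0268 0.03 0 0 3.2; -1 -0.0073 -0.0268 0.042 0 0 3.2; -1 -0.0073 -0.0268 0.045 0 0 3.2"

```text
t: 53.42
tcp_pos: [0.6536, -0.0404, 0.0076]
ee_rot: [-0.003, 1.0, 0.001, -0.002]
wrist_force: [-0.1, -0.8, -1.3]
finger_gap: 0.0449
```

>>> move_arm --targets "-1 0 0 0.001 0 0 0; -1 0 0 0.002 0 0 0;-1 0 0 0.002 0 0 0"

```text
t: 53.8
tcp_pos: [0.6542, -0.0407, 0.0073]
ee_rot: [-0.003, 1.0, 0.001, -0.001]
wrist_force: [-3.5, 1.4, 5.6]
finger_gap: 0.0448
```

Set down; release, rise, retreat and re-measure.

>>> move_arm --targets "0.4 0 0 0 0 0 0; 0.65 0 0 0 0 0 0;0.65 0 0 0 0 0 0;0.65 0 0 -0.02 0 0 0;0.65 0 0 -0.06 0 0 0"

```text
t: 54.42
tcp_pos: [0.6529, -0.0409, 0.0665]
ee_rot: [-0.003, 1.0, 0.001, -0.004]
wrist_force: [1.0, 0.1, -0.1]
finger_gap: 0.0703
```

>>> move_arm --targets "0.65 0 0 -0.05 0 0 0; 0.65 -0.03 0 -0.1 0 0 0;0.65 -0.07 0 -0.15 0 0 0;0.65 -0.11 0 -0.18 0 0 0;0.65 -0.13 0 -0.18 0 0 0"

```text
t: 55.05
tcp_pos: [0.5244, -0.0424, 0.2542]
ee_rot: [-0.002, 1.0, 0.001, 0.002]
wrist_force: [0.4, 0.5, -0.3]
finger_gap: 0.0704
```

Run:
```python
from boxfit import *
s=get_state();print(s["tcp_pos"],s["joint_pos"].round(3))
fs={n:grab_frame(n) for n in("wrist","scene","top")}
cv2.imwrite("pics/w17.png",fs["wrist"]["color"][:,:,::-1])
X=(.624,-.041);O=[]
for n,f in fs.items():
    sm=s if n=="wrist" else None; best=None
    for t in("box1_mid","box2_mid","box3_mid"):
        for d in trace(f,t):
            p=onz(f,d["point"],.045,sm)
            if np.hypot(*(p[:2]-X))<.06 and (best is None or d["conf"]>best["conf"]): best=d
    if best: O.append((f,sm,best["region"]));print(n,best["conf"],fit(O[-1:],X))
print(fit(O,X))
```

```text
[ 0.52438127 -0.04240256  0.25416189] [-0.191  0.027  1.344  0.004  1.768  1.379]
wrist 0.82 (array([ 0.6246565 , -0.0423782 ,  3.13996295]), np.float64(0.044747791809621185))
scene 0.9 (array([ 0.62545248, -0.03850459,  3.15318464]), np.float64(0.04479315263908701))
top 0.58 (array([ 0.63338047, -0.04148708,  2.99774299]), np.float64(0.5967885816235504))
(array([ 0.62481836, -0.04159023,  3.14142274]), np.float64(0.7766634875340627))
```

View pics/w17.png

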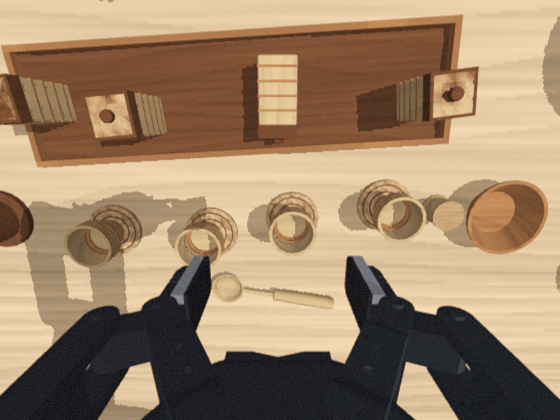

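The box now lies at (0.625, −0.041), square to the lane with room on both sides. As a basket stands in front of it, I'll tilt above it and come straight down.

Run:
```python
from h import *
G=np.array([.6028,-.041,.035])
go(tcp(G+[0,0,.10],0,40),Rt(0,40))
```

```text
shift [ 1.033e-01 -1.000e-04  1.393e-01] turn [-3.700e-01  4.048e+01 -2.000e-02]
```

>>> move_arm --targets "0.65 0.02 0 0.01 0 8 0;0.65 0.04 0 0.025 0 16 0;0.65 0.06 0 0.05 0 24 0;0.65 0.08 0 0.09 0 32 0;0.65 0.1 0 0.125 -0.3 40.4 0"

```text
t: 56.28
tcp_pos: [0.6239, -0.0414, 0.1209]
ee_rot: [-0.0, 0.939, -0.0, 0.344]
wrist_force: [1.5, 1.4, -0.5]
finger_gap: 0.0706
```

Run:
```python
from h import *
s=get_state();print(s["tcp_pos"],s["joint_pos"].round(3))
G=np.array([.6028,-.041,.035])
go(tcp(G+[0,0,.05],0,40),Rt(0,40));go(tcp(G,0,40),Rt(0,40))
f=grab_frame("wrist");cv2.imwrite("pics/w18.png",f["color"][:,:,::-1])
```

```text
[ 0.6239259 -0.0414153  0.1208721] [-0.245 -0.151  1.947  0.254  0.673  1.183]
shift [-0.0395 -0.0004  0.0507] turn [ 0.01 -0.25 -0.05]
shift [-0.0718 -0.0004  0.0889] turn [ 0.01 -0.25 -0.05]
```

View pics/w18.png

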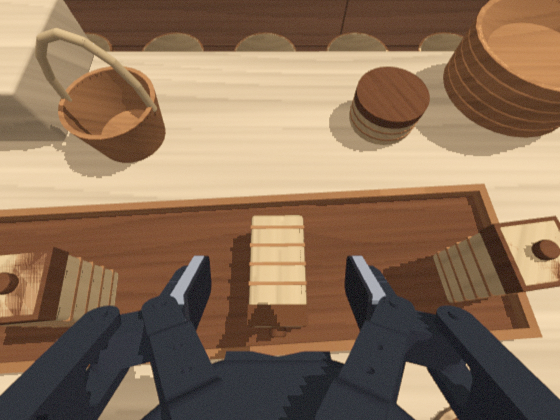

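>>> move_arm --targets "0.65 -0.015 0 0.019 0 0 0;0.65 -0.032 0 0.04 0 0 0;0.65 -0.048 0 0.06 0 0 0;0.65 -0.064 0 0.079 0 0 0;0.65 -0.0715 0 0.0885 0 0 0"

```text
t: 56.95
tcp_pos: [0.6165, -0.0391, -0.0075]
ee_rot: [-0.002, 0.942, -0.001, 0.336]
wrist_force: [-19.9, 2.9, 37.0]
finger_gap: 0.0705
```

Run:
```python
from h import *
s=get_state();print(s["tcp_pos"],s["joint_pos"].round(3),s["wrist_force"])
G=np.array([.6028,-.041,.035])
go(tcp(G,0,40),Rt(0,40))
for n in("scene","wrist"):
  f=grab_frame(n);cv2.imwrite(f"pics/w19{n}.png",(cv2.resize(f["color"][150:320,120:320],None,fx=3.2,fy=3.2) if n=="scene" else f["color"])[:,:,::-1])
```

```text
[ 0.6165415  -0.03911818 -0.0075449 ] [-0.243  0.031  2.07   0.41   0.399  1.003] [-19.9083248    2.86784051  37.04448895]
shift [ 0.0168  0.0018 -0.0046] turn [-0.14  0.68 -0.2 ]
```

View pics/w19scene.png

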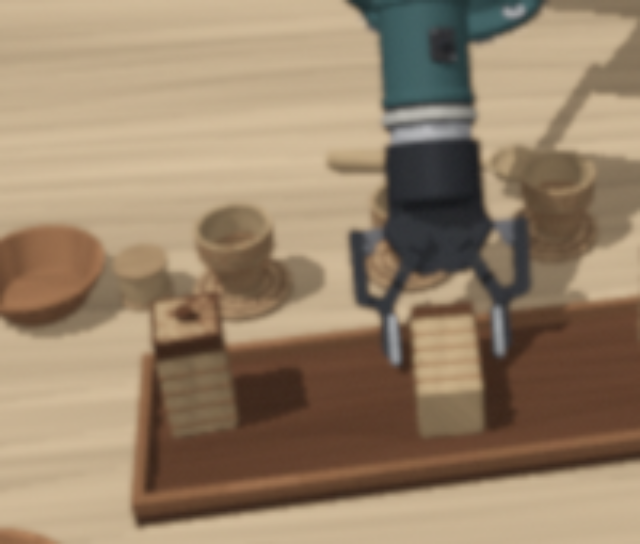

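View pics/w19wrist.png

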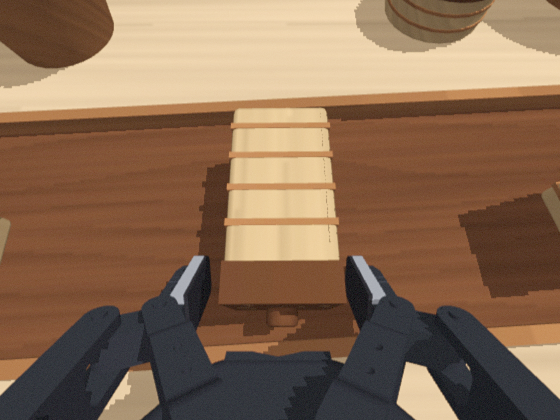

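Overshot and touched down (37 N at the fingertips), so I back off to the intended pose now.

>>> move_arm --targets "0.65 0.015 0.0018 -0.006 0 0 0;0.65 0.0168 0.0018 -0.0046 0 0.6 0;0.65 0.0168 0.0018 -0.0046 0 0.6 0"

```text
t: 57.42
tcp_pos: [0.6272, -0.0411, 0.0073]
ee_rot: [-0.002, 0.94, -0.001, 0.341]
wrist_force: [-0.1, 0.1, -0.8]
finger_gap: 0.0703
```

Run:
```python
from h import *
s=get_state();print(s["tcp_pos"],s["joint_pos"].round(3),s["wrist_force"])
G=np.array([.6028,-.041,.035])
go(tcp(G,0,40),Rt(0,40))
f=grab_frame("wrist");cv2.imwrite("pics/w20.png",f["color"][:,:,::-1])
```

```text
[ 0.62721281 -0.04112599  0.00733501] [-0.244  0.025  2.044  0.396  0.42   1.021] [-0.06934061  0.07775674 -0.80215161]
shift [-0.0009 -0.0001  0.0001] turn [-0.15  0.07 -0.19]
```

View pics/w20.png

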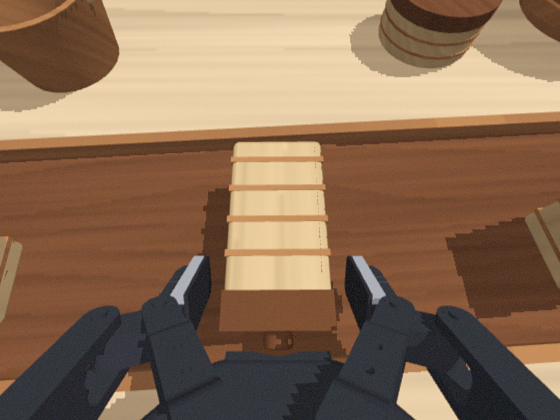

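Same picture as the first box; force back to zero. Grip and lift.

>>> move_arm --targets "-1 0 0 0 0 0 0; -1 0 0 0 0 0 0; -1 0 0 0 0 0 0; -1 0 0 0 0 0 0; -1 0 0 0 0 0 0" --newtons 60

```text
t: 58.1
tcp_pos: [0.6262, -0.0409, 0.006]
ee_rot: [-0.002, 0.94, -0.001, 0.34]
wrist_force: [0.1, -0.9, -2.3]
finger_gap: 0.0453
```

>>> move_arm --targets "-1 0.013 0 -0.015 0 0 0; -1 0.026 0 -0.03 0 0 0; -1 0.039 0 -0.046 0 0 0; -1 0.052 0 -0.061 0 0 0; -1 0.058 0 -0.069 0 0 0"

```text
t: 58.72
tcp_pos: [0.6271, -0.0414, 0.0976]
ee_rot: [-0.002, 0.94, -0.001, 0.341]
wrist_force: [0.7, -0.7, -2.3]
finger_gap: 0.0453
```

Run:
```python
from h import *
s=get_state();print(s["tcp_pos"],s["joint_pos"].round(3),s["wrist_force"],s["finger_gap"])
f=grab_frame("scene");cv2.imwrite("pics/b20.png",cv2.resize(f["color"][100:300,120:340],None,fx=3,fy=3)[:,:,::-1])
for a in (-10,): go(tcp([.60,-.04,.15],0,a),Rt(0,a))
```

```text
[ 0.62706593 -0.04139451  0.09759976] [-0.244 -0.113  1.963  0.272  0.629  1.164] [ 0.65151153 -0.72273933 -2.28217774] 0.04532228751415442
shift [-0.0166 -0.0016 -0.0332] turn [ -0.21 -50.    -0.11]
```

View pics/b20.png

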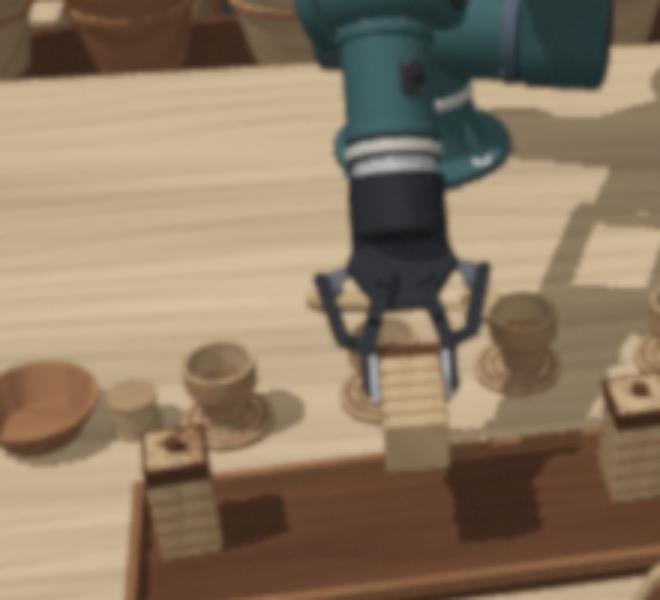

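>>> move_arm --targets "-1 -0.001 0 -0.01 0 -10 0; -1 -0.003 0 -0.021 0 -20 0; -1 -0.007 -0.001 -0.025 0 -30 0; -1 -0.012 -0.001 -0.029 0 -40 0; -1 -0.0166 -0.001 -0.033 0 -50 0"

```text
t: 59.4
tcp_pos: [0.5941, -0.0405, 0.1136]
ee_rot: [-0.002, 0.996, -0.0, -0.089]
wrist_force: [0.4, 0.1, -2.3]
finger_gap: 0.0452
```

>>> move_arm --targets "-1 -0.007 0 -0.001 0 -10 0; -1 -0.013 0 -0.003 0 -20 0; -1 -0.0185 0 -0.005 0 -30 0; -1 -0.022 0 -0.008 0 -39 0; -1 -0.022 0 -0.008 0 -39 0"

```text
t: 60.02
tcp_pos: [0.5738, -0.0404, 0.1168]
ee_rot: [-0.003, 0.907, 0.001, -0.421]
wrist_force: [0.5, -0.9, -2.4]
finger_gap: 0.0453
```

Run:
```python
from h import *
s=get_state();print(s["tcp_pos"],s["joint_pos"].round(3),s["wrist_force"],s["finger_gap"])
M=q2R(s["ee_rot"]);print("tilt",np.degrees(np.arctan2(M[0,2],-M[2,2])),"G",s["tcp_pos"]-.037*M[:,2])
f=grab_frame("wrist");cv2.imwrite("pics/b21.png",f["color"][:,:,::-1])
for z in (.09,.083): go(tcp([.608,-.041,z],0,-50),Rt(0,-50))
```

```text
[ 0.57383621 -0.04040885  0.11676347] [-0.117  0.858  0.721 -0.13   2.424  1.392] [ 0.54786925 -0.90528448 -2.38972818] 0.045311745967527316
tilt -49.74271440932471 G [ 0.60207257 -0.04054691  0.14067348]
shift [0.0451 0.0008 0.0309] turn [-0.2  -0.56  0.21]
shift [0.0504 0.0009 0.0354] turn [-0.2  -0.56  0.21]
```

View pics/b21.png

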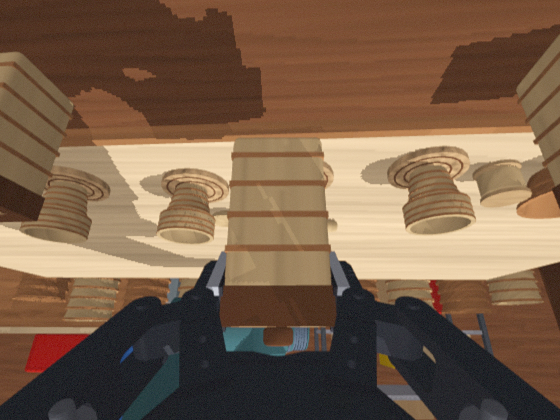

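Upright in the grip (89.6°). Lower to the floor.

>>> move_arm --targets "-1 0.012 0 0.008 0 0 0; -1 0.024 0 0.016 0 0 0; -1 0.036 0 0.024 0 0 0; -1 0.0451 0.0008 0.031 0 0 0; -1 0.0451 0.0008 0.031 0 0 0"

```text
t: 60.7
tcp_pos: [0.5789, -0.041, 0.0648]
ee_rot: [-0.003, 0.908, 0.001, -0.419]
wrist_force: [-1.5, 0.7, -1.6]
finger_gap: 0.0453
```

>>> move_arm --targets "-1 0.003 0 0.0025 0 0 0; -1 0.005 0 0.0042 0 0 0; -1 0.006 0 0.005 0 0 0;-1 0.006 0 0.005 0 0 0"

```text
t: 61.2
tcp_pos: [0.5791, -0.0409, 0.0573]
ee_rot: [-0.003, 0.908, 0.001, -0.419]
wrist_force: [-0.8, -0.3, -0.3]
finger_gap: 0.0453
```

Run:
```python
from h import *
s=get_state();print(s["tcp_pos"],s["wrist_force"])
M=q2R(s["ee_rot"]);print("tilt",np.degrees(np.arctan2(M[0,2],-M[2,2])),"G",s["tcp_pos"]-.037*M[:,2])
```

```text
[ 0.57910985 -0.04094206  0.05733558] [-0.7958559  -0.26679107 -0.32534435]
tilt -49.56539844740427 G [ 0.60727207 -0.04108214  0.08133286]
```

>>> move_arm --targets "-1 0.0008 0 0.0007 0 -0.2 0; -1 0.0014 0 0.0012 0 -0.3 0; -1 0.0014 0 0.0012 0 -0.3 0"

```text
t: 61.58
tcp_pos: [0.5794, -0.0409, 0.0573]
ee_rot: [-0.002, 0.907, 0.001, -0.421]
wrist_force: [2.5, -0.0, 5.1]
finger_gap: 0.0456
```

Contact (5 N). Release.

>>> move_arm --targets "0.2 0 0 0 0 0 0; 0.4 0 0 0 0 0 0; 0.65 0 0 0 0 0 0;0.65 0 0 0 0 0 0;0.65 0 0 0 0 0 0"

```text
t: 62.2
tcp_pos: [0.5793, -0.0409, 0.0571]
ee_rot: [-0.002, 0.907, 0.001, -0.421]
wrist_force: [-0.4, 0.9, 0.5]
finger_gap: 0.0699
```

Run:
```python
from h import *
s=get_state();print(s["tcp_pos"],s["wrist_force"],s["finger_gap"])
f=grab_frame("wrist");cv2.imwrite(f"pics/b22.png",f["color"][:,:,::-1])
go(s["tcp_pos"]+[0,0,.13],q2R(s["ee_rot"]))
```

```text
[ 0.57930366 -0.04093513  0.05711883] [-0.36420432  0.88777441  0.49312351] 0.06993075864963423
shift [-0.0993 -0.0006 -0.0838] turn [ 0.   -0.01 -0.  ]
```

View pics/b22.png

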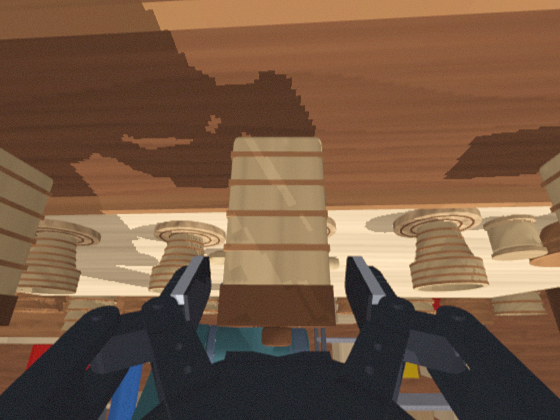

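>>> move_arm --targets "0.65 -0.01 0 -0.008 0 0 0; 0.65 -0.03 0 -0.025 0 0 0; 0.65 -0.05 0 -0.042 0 0 0; 0.65 -0.072 0 -0.06 0 0 0; 0.65 -0.098 0 -0.083 0 0 0"

```text
t: 62.88
tcp_pos: [0.5793, -0.0415, 0.1872]
ee_rot: [-0.002, 0.907, 0.001, -0.421]
wrist_force: [0.1, -0.6, -0.1]
finger_gap: 0.0701
```

>>> move_arm --targets "0.65 -0.03 0 -0.01 0 10 0; 0.65 -0.06 0 -0.02 0 20 0; 0.65 -0.09 0 -0.022 0 30 0; 0.65 -0.12 0 -0.03 0 40 0; 0.65 -0.15 0 -0.05 0 50 0"

```text
t: 63.5
tcp_pos: [0.5195, -0.042, 0.3372]
ee_rot: [-0.002, 1.0, -0.0, 0.005]
wrist_force: [-0.4, 0.8, 0.3]
finger_gap: 0.0704
```

Run:
```python
from h import *
s=get_state();print(s["tcp_pos"])
go([.36,-.04,.35],Rt(0,0))
for n in("top","scene","wrist"):
  f=grab_frame(n);cv2.imwrite(f"pics/f1{n}.png",(cv2.resize(f["color"][150:320,110:440],None,fx=2.4,fy=2.4) if n!="wrist" else f["color"])[:,:,::-1])
```

```text
[ 0.51947017 -0.04202835  0.33719865]
shift [-0.1593 -0.002  -0.0145] turn [-0.23 -0.61 -0.04]
```

View pics/f1scene.png

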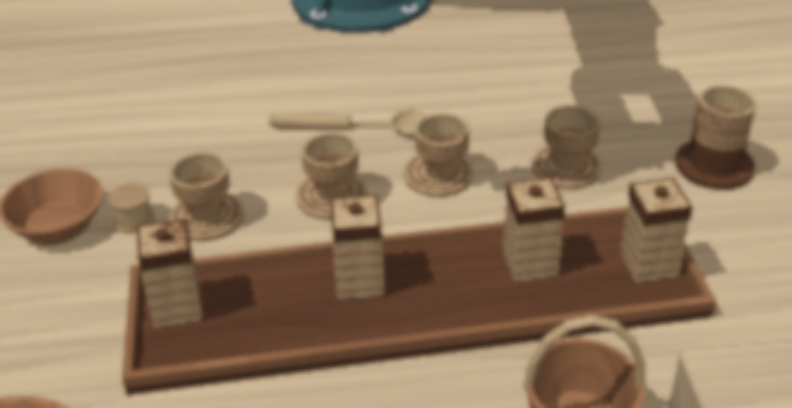

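View pics/f1wrist.png

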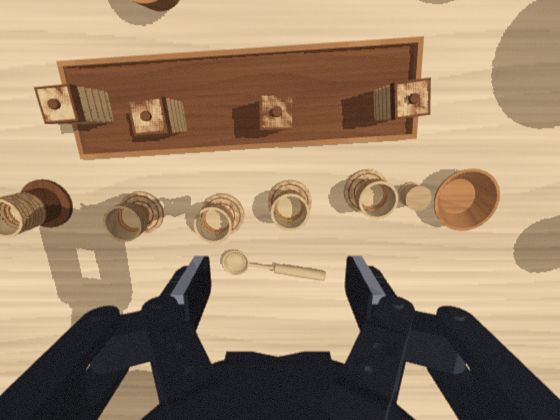

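All four boxes stand, and the baskets sit on their mats. I'll retract and check the centring numerically from an unobstructed view.

>>> move_arm --targets "0.65 -0.04 0 -0.01 0 0 0; 0.65 -0.08 0 -0.015 0 0 0; 0.65 -0.12 0 -0.015 0 0 0; 0.65 -0.16 0 -0.015 0 0 0; 0.65 -0.18 0 -0.015 0 0 0"

```text
t: 64.28
tcp_pos: [0.3374, -0.0419, 0.3533]
ee_rot: [-0.001, 1.0, -0.001, 0.006]
wrist_force: [0.7, -0.5, -0.3]
finger_gap: 0.0706
```

Run:
```python
from h import *
s=get_state();print(s["tcp_pos"])
mats=[(.4764,-.2004),(.4573,-.060),(.4347,.063),(.437,.2105)]
for n in("top","scene"):
  f=grab_frame(n);im=f["color"].copy()
  big=cv2.resize(im,None,fx=3,fy=3,interpolation=cv2.INTER_CUBIC)
  for x,y in mats+[(.4565,.380)]:
    for r,z,c in((.040,.008,(255,0,0)),(.031,.068,(0,0,255))):
      if (x,y)==(.4565,.380): r,z=((.045,.01) if c[0] else (.031,.094))
      for a in np.linspace(0,6.28,50):
        p=proj(f,[x+r*np.cos(a),y+r*np.sin(a),z])*3+1; cv2.circle(big,(int(p[0]),int(p[1])),1,c,-1)
  o=(210,130,50,300) if n=="top" else (160,110,0,0)
  crop=big[630:810,330:1130] if n=="top" else big[500:770,450:1250]
  cv2.imwrite(f"pics/f2{n}.png",crop[:,:,::-1])
  for t in("box1_mid","box2_mid","box3_mid"):
    for d in spot_in(f,t)[:3]: print(n,t,round(d["conf"],2),np.round(d["point"]),onz(f,d["point"],.08).round(3))
```

```text
[ 0.33743748 -0.04185117  0.35333324]
top box1_mid 0.62 [286. 189.] [ 0.612 -0.036  0.08 ]
top box3_mid 0.93 [228. 193.] [0.603 0.129 0.08 ]
top box3_mid 0.69 [270. 185.] [0.624 0.011 0.08 ]
scene box1_mid 0.94 [258. 247.] [ 0.613 -0.04   0.08 ]
scene box3_mid 0.92 [332. 242.] [0.613 0.133 0.08 ]
```

View pics/f2top.png

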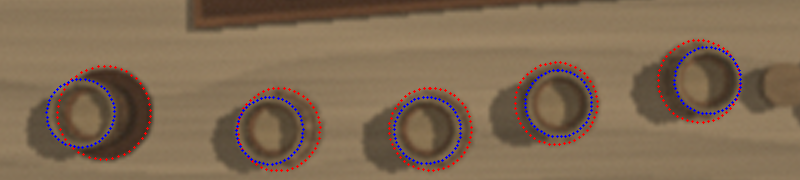

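View pics/f2scene.png

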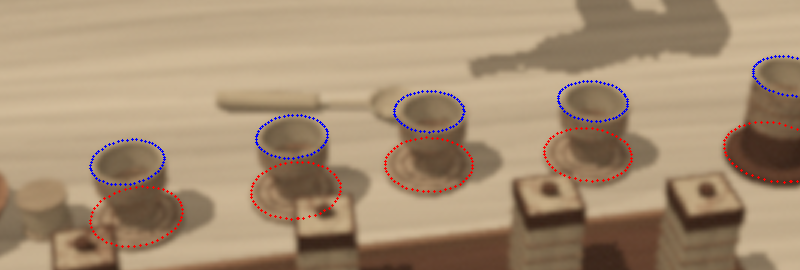

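Rims and mats coincide with the predicted circles within ~3 mm in both views, the boxes are ~20 mm from the lane centre line, and two baskets remain nested. Handing in.

```bash
python3 -c "
from bench import *
print(hand_in()); print(get_state()['t'])"
```

```text
the job is handed in; nothing more can be done
None
the job is handed in; nothing more can be done
```

I stood both toppled boxes upright with lids up (only two of the three were present) and put one basket on each of the four mats. The job was handed in at about 64 s; no verdict came back.

**Last checks**
- **Baskets:** all four are upright. In the top and scene views each basket and mat matches its expected position to within about 3 mm (20 mm allowed).
- **Boxes:** both stand about 20 mm from the lane's centre line (50 mm allowed).
- **Stack:** the two remaining baskets are still nested on the stand. Each basket I took came off alone.
- **Bystanders:** both neighbour boxes still stand, and the bowl and the reel of twine look unmoved. I judged these by eye only.

**What went wrong or disagreed**
- **First basket grip:** it closed on nothing. The real fingertips sit about 30 mm behind the reported tool point with the fingers opened to basket width, so I corrected for that from then on.
- **Knocked box:** the right toppled box was knocked close to its neighbour during the run. I moved it clear before standing it up.
- **Contact while lowering onto that box:** the gripper briefly touched down at about 37 N up plus 20 N sideways (about 42 N combined). I took this as the fingertips on the lane floor and backed off at once. I did not confirm what touched. If it was the gripper's body, it would be at or over the 40 N limit.
- **Top-view readings:** three box readings there were clearly wrong, two outline fits and one "box" in an empty part of the lane. I relied on the other views.

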